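# Charge a grinding jar with balls and lock its safety cap

## Robot

A 6-joint arm with a two-finger parallel gripper is mounted at the origin on a cart in front of the work surface, level with it; the furniture and walls round the work are solid. World frame = base frame: x ahead of the robot, y to its left, z up, the work surface at z = 0. Lengths are in mm, angles in rad, forces in N, time in s.
With the tool pointing down it reaches from about 375 to 975 mm from the base axis. Payload 3.8 kg.
Tool frame: the origin (TCP) lies at the very end of the fingers, on their centre line; the grasp point (between the pads) lies 19 mm behind it; z points along the fingers, y is the line along which they close (so a half turn about z gives the same grasp; the last joint's range is limited). The gripper opens to 85 mm and grips with 20 to 120 N. Pads are 22 mm wide; open, the fingers measure 114 mm over their backs; the gripper's body (76 mm by 85 mm) begins 54 mm behind the grasp point. The pads swing forward as they close: fully open they stand 13 mm farther back than shut.
Start: joints at [1.288, 0.264, 1.604, -0, 1.274, -0.037], TCP at [164.247, 654.706, 205.68] pointing down, gripper open.
Joint ranges: [-2.63, 2.63], [-0.94, 2.18], [0.31, 2.57], [-1.31, 4.45], [0, 2.66], [-2.55, 2.55]. Speed limits (rad/s): [2.57, 2.57, 3.14, 3.14, 3.14, 3.14].

## Interface

Orientations are given as a unit quaternion [x, y, z, w].
In Python, from cell import env, viewer, workorder gives the robot as it stands.
- The arm moves only by the shell command python3 -m pendant 'ROWS' [FORCE]. ROWS is JSON, a list of rows, each a list of 7 numbers: the gripper's target within -1 to 1 (shut at 1, half-way at 0, fully open at -1), then the shift along the tool's x, y, z each as a share of 0.25 m, from -1 to 1, then the turn, a rotation vector about the tool's x, y, z each as a share of 90 degrees, from -1 to 1. In form: [[grip, x, y, z, rx, ry, rz], ...]. A call has 1 to 12 rows; each row is the pose to reach, as a shift and turn from the pose commanded when the call began, along the tool's axes at that moment; what a row does not reach only later rows make up. A row lasts 1/12 s, in which the tool goes at most 41.7 mm and 7.16 degrees, less where a joint would pass 70% of its speed; a pose out of reach is approached as far as the arm can. A call with a number of a shift or a turn outside -1 to 1 is refused whole. A call with a gripper value outside its range is refused whole. The fingers move at their own pace and stop on an object; FORCE is the grip in N (left out, the last holds). Time passes only in rows, so rows that repeat a pose let the fingers close. It gives the time, the measured TCP pose, the force, the opening and the grip force at its end, in the units of the state.
- env.read_state(): the state, without advancing time (a new reading comes with each control period).
- viewer.read_camera(name): name is "side" or "top"; returns a dict with "pixels" (400x640x3 uint8, red, green, blue), "fx", "fy", "cx", "cy" (pixels), "cam_to_world" (4x4, takes a point from camera to world coordinates). Camera axes: x right, y down, z forward; pixel columns grow to the right and rows downward; lengths in mm; the calibration is good to about 2 mm. A picture is of the moment at which its call begins. There is no depth.
- workorder.finish_job(): hands the job in; it is judged then, once.
The state is a dict: "t": time; "joint_pos": joint angles; "qvel": joint speeds; "effort": joint torques, N m; "tool_pos": TCP position; "eef_rot": TCP orientation; "force": force on the tool from outside, world axes, zero at the start; "ft_torque": the same for the moment, N m; "width": opening from 0.0 (shut) to 1.0 (fully open); "finger_force": force on a finger pad.
Only numpy, scipy, OpenCV 4.12 (cv2) and the standard library are available. Lean on these libraries where they do the work, as an engineer would, in place of code of your own. Each camera call takes 0.05 s, during which the arm holds its last target. There are 200 camera calls.

## Task

Take the push-and-turn safety cap off the grinding jar (press down, turn counterclockwise, lift) and lay it right way up on the worktop. Then, with the scoop and without your fingers touching them, move all the grinding balls from the tray into the jar. Stand the scoop back on the middle of its mat, lock the cap on the jar again, and do not disturb the wash bottle, the timer or the forceps.

Things in the scene. Friction and masses are not known exactly. Their poses are not given: they have to be found in the camera images.
- tray: Grey open tray of balls, fixed; origin on the worktop, x towards its far end. Inside 150 mm wide (y = -75 to 75). The floor starts at x = -102 mm (21 mm above the worktop), falls straight at 6 degrees to x = 58 mm (4 mm up), so balls roll to that end; from there the end slopes up at 45 degrees to x = 100 mm. Walls 4 mm thick, tops 46 mm above the worktop.
- tray_foot (a point): Lowest line of the tray floor: middle of the foot of the 45 degree slope (tray x = 58 mm, y = 0, z = 4 mm).
- jar: Steel grinding jar fixed on a dark 160 x 120 x 10 mm plate; origin on the worktop, on the jar's axis. 102 mm across, 80 mm high, inner floor 15 mm up. Brackets stand at its +x and -x sides, 52 to 70 mm from the axis and 31 mm wide, tops 107.5 mm above the worktop; each has a pocket, open to the axis, that holds an ear of the cap.
- jar_mouth (a point): Centre of the jar's mouth, on its axis, 80 mm above the worktop.
- jar_pocket (a point): Middle of the +x bracket's pocket, on the underside of its top plate, 60 mm from the axis, 101.5 mm up (the -x one is opposite). Seen from above, the pocket is shut at its clockwise end by a stop and partly at its counterclockwise end by a tooth hanging 4 mm down from the top plate; an ear must be pressed down to pass the tooth.
- sleeve (a joint): Sprung sleeve in the jar's mouth, inner diameter 83 mm, on which the cap's disc rests; m pressed down. 0: rim 98 mm above the worktop; 0.0025 under the locked cap; at most 0.012. It pushes up 3.6 N at 0 and 0.9 N more per mm.
- cap_grip (a point): White safety cap, 0.12 kg, loose, locked on the jar at the start. Point: centre of its bar grip (70 mm along its x, 16 wide, 26 high), 19 mm above the disc's underside; disc 96 mm across, 6 thick, a plug reaches 5 mm below it, so the point is 24 mm up when the cap lies on the worktop. Locked: its x along the jar's x (either way round), point 114.5 mm up.
- cap_ear (a point): The cap's +x ear, 58 mm from its axis, mid-thickness (the -x one is opposite); ears 16 mm wide reach 63 mm from the axis, in the disc's plane. To unlock: press the cap straight down 6 to 8 mm, keep it down, turn it counterclockwise seen from above 0.75 to 0.9 rad, let it rise, lift off.
- scoop_grip (a point): Middle of the upright scoop's black grip, 80 mm above the scoop's underside; scoop of 0.12 kg. The grip is 26 mm along x, 16 mm wide along y, 60 to 104 mm above the underside, free above. x axis: from handle to lip.
- scoop_bowl (a point): Middle of the bowl's flat underside, 42 mm ahead (+x) of the handle's point and 80 mm below it. Bowl 72 mm wide (inside 68), 70 mm long (x = -35 to 35 mm), floor 2 mm thick; side walls 26 mm high sloping down to nothing at the lip, back wall 26 mm. The handle's foot reaches to x = -48 mm. It carries about four balls while the lip is raised.
- scoop_lip (a point): Middle of the scoop's sharpened front lip, on its underside, 35 mm ahead of the bowl's middle.
- mat: Black rubber rest mat, fixed, 140 x 100 x 3 mm; origin at the centre of its underside on the worktop. The scoop stands on it at the start, pointing roughly along the mat's long side (x).
- jar_ready (a point): Point on the jar's axis 117 mm above the worktop: where the cap's point is when the cap rests unlocked on the sleeve, turned 0.75 to 0.9 rad counterclockwise from the locked direction. To lock from there: press down until the point is about 106.5 mm up, turn clockwise back to the locked direction against the stop, let it rise; the ears then sit behind the teeth.
- ball_0_center (a point): Centre of a white ceramic grinding ball, 26 mm across, 35 g; three to five of the balls are present (the others are absent). They lie in a row in the tray at the start. A ball rolls on a slope of more than about 5 degrees.
- ball_1_center (a point): Centre of a white ceramic grinding ball, 26 mm across, 35 g; three to five of the balls are present (the others are absent). They lie in a row in the tray at the start. A ball rolls on a slope of more than about 5 degrees.
- ball_2_center (a point): Centre of a white ceramic grinding ball, 26 mm across, 35 g; three to five of the balls are present (the others are absent). They lie in a row in the tray at the start. A ball rolls on a slope of more than about 5 degrees.
- ball_3_center (a point): Centre of a white ceramic grinding ball, 26 mm across, 35 g; three to five of the balls are present (the others are absent). They lie in a row in the tray at the start. A ball rolls on a slope of more than about 5 degrees.
- ball_4_center (a point): Centre of a white ceramic grinding ball, 26 mm across, 35 g; three to five of the balls are present (the others are absent). They lie in a row in the tray at the start. A ball rolls on a slope of more than about 5 degrees.
- wash_bottle: White wash bottle, 76 x 63 x 156 mm, standing (origin under its centre); a bystander.
- timer: White countdown timer, 39 x 68 x 62 mm, standing (origin under its centre); a bystander.
- forceps: Steel forceps, 16 x 144 x 9 mm, long axis y, lying flat (origin under its centre); a bystander.
Mind the look-alikes: they are no part of the job. What is shaped like the part that bears cap_grip but green is not meant.

How it is judged (in metres and radians):
On the way, in this order (a step that is already met when the one before it is completed fails the run):
1. the cap is off and lies, let go, right way up on the worktop, clear of the jar (horizontal distance between cap_grip and jar_mouth above 0.11 m and height (world z) of cap_grip below 0.04 m and angle between cap_grip's own z axis and vertical below 0.2 rad and contact force between the fingers and cap below 0.1 N), for 0.2 s.
2. all the balls are in the open jar (horizontal distance between each of ball_0_center, ball_1_center, ball_2_center, ball_3_center, ball_4_center and jar_mouth below 0.045 m and height (world z) of each of ball_0_center, ball_1_center, ball_2_center, ball_3_center, ball_4_center below 0.08 m and horizontal distance between cap_grip and jar_mouth above 0.08 m), for 0.3 s.
3. the scoop stands on its mat again, let go (horizontal distance between scoop_bowl and mat below 0.045 m and height (world z) of scoop_bowl below 0.012 m and angle between scoop_grip's own z axis and vertical below 0.1 rad and contact force between the fingers and scoop below 0.1 N), for 0.2 s.
At the end, for the whole second after the job is handed in: All balls present in the jar, below its mouth; cap locked: bar along the bracket line within 0.12 rad, centred within 8 mm, level, grip point 108 to 119 mm above the worktop; scoop upright on the mat, bowl's middle within 45 mm of the mat's centre; all at rest (horizontal distance between each of ball_0_center, ball_1_center, ball_2_center, ball_3_center, ball_4_center and jar_mouth below 0.045 m and height (world z) of each of ball_0_center, ball_1_center, ball_2_center, ball_3_center, ball_4_center below 0.08 m and angle between the x axis of cap_grip and the x axis of jar, either way round below 0.12 rad and z of cap_grip in the frame of jar between 0.108 and 0.119 m and horizontal distance between cap_grip and jar_mouth below 0.008 m and angle between cap_grip's own z axis and vertical below 0.06 rad and horizontal distance between scoop_bowl and mat below 0.045 m and height (world z) of scoop_bowl below 0.012 m and angle between scoop_grip's own z axis and vertical below 0.1 rad and linear speed of each of scoop, cap below 0.02 m/s); the robot touches nothing.
It fails at once if a bystander (wash bottle, timer, forceps) is moved more than 30 mm (distance of any of wash_bottle, timer, forceps from where it was at the start of the episode above 0.03 m).
It fails at once if the fingers touch a grinding ball (contact force between the fingers and ball_0 above 0.3 N or contact force between the fingers and ball_1 above 0.3 N or contact force between the fingers and ball_2 above 0.3 N or contact force between the fingers and ball_3 above 0.3 N or contact force between the fingers and ball_4 above 0.3 N).
Of ball_0, ball_1, ball_2, ball_3, ball_4 only 3 to 5 are there at a start; the rules pass over those that are not, and their reading is None.
At some moment in a run one of scoop may be knocked a few centimetres aside while the robot is not near it.
It also fails if it takes over 210 s, if anything falls off the work surface, if the arm or the gripper's body presses on something with over 40 N, if the wrist force passes 120 N, or if a joint passes its speed limit or range.

## Working session

There is one attempt and no reset: what is moved stays moved. The work goes in short steps, Python scripts to look and compute and a shell command to move; the robot and the scene stay as the last step left them, time stands still between calls to the robot, and variables do not carry over. Pictures are saved under pics/ and viewed, at most 14 in all, crops included, and the job is handed in when it is done.

```bash
ls; mkdir -p pics
python3 - <<'E'
from cell import env, viewer
import cv2, numpy as np
print(env.read_state())
for n in("top","side"):
    c=viewer.read_camera(n); cv2.imwrite(f"pics/{n}0.png",cv2.cvtColor(c["pixels"],cv2.COLOR_RGB2BGR))
    print(n,c["fx"],c["fy"],c["cx"],c["cy"],np.round(c["cam_to_world"],4).tolist())
E
```

```text
pics
{'t': 0.0, 'joint_pos': array([ 1.28811686e+00,  2.64773272e-01,  1.60538900e+00,  6.19930795e-06,
        1.27371626e+00, -3.69011894e-02]), 'qvel': array([-1.17582536e-04,  1.84626616e-04, -5.98912860e-04, -5.40175837e-04,
       -1.54160414e-03,  4.19138187e-06]), 'effort': array([ 3.33613498e-04, -5.15123391e+01, -3.67308176e+01, -1.58531038e-04,
        1.33815286e-02, -1.76562116e-05]), 'tool_pos': array([164.01137523, 653.94318298, 204.34045339]), 'eef_rot': array([ 1.22580891e-01,  9.92457868e-01, -1.12790563e-03, -1.84779231e-04]), 'force': array([ 0.42278111,  0.338519  , -0.59981018]), 'ft_torque': array([-0.01472368, -0.00132084, -0.04919937]), 'finger_force': 0.0, 'width': 1.0039700934692495}
top 446.48376736343727 446.48376736343727 318.7529222959808 195.42550308409818 [[-0.0176, -0.9972, 0.0733, 508.2221], [-0.9998, 0.0171, -0.0073, -40.5463], [0.006, -0.0735, -0.9973, 1137.2024], [0.0, 0.0, 0.0, 1.0]]
side 449.4062368125097 449.4062368125097 319.4907892343515 197.3978341666407 [[-0.9933, -0.0432, 0.1076, 473.9172], [-0.1151, 0.4832, -0.8679, 809.5789], [-0.0145, -0.8744, -0.4849, 562.9182], [0.0, 0.0, 0.0, 1.0]]
```

View pics/top0.png

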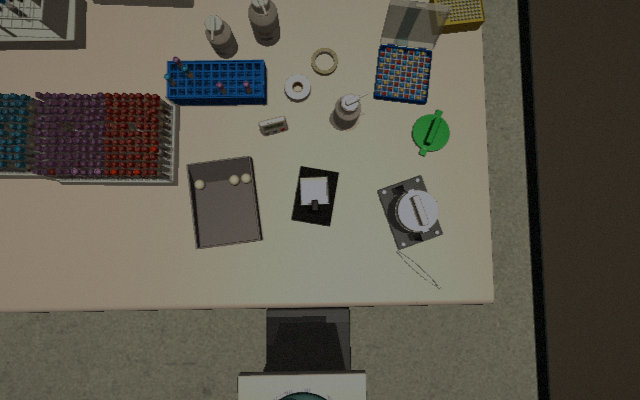

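View pics/side0.png

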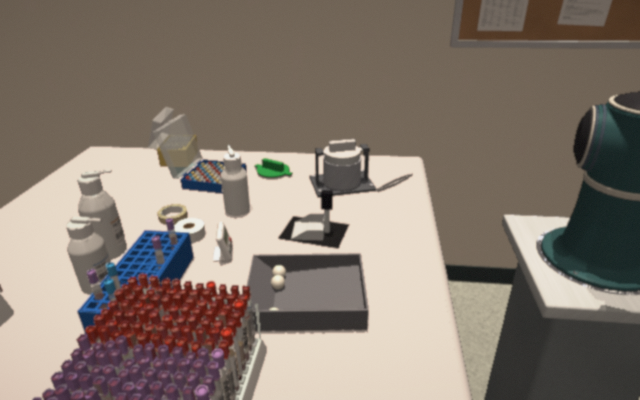

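The top view shows the tray at (225,203) with 3 balls at (200,184), (234,181) and (245,178). The mat and scoop are at (315,195). The jar with the white cap is at (415,210), the green look-alike cap at (431,132), the forceps at (420,268), the wash bottle at (347,112) and the timer at (273,126). The white cap on the jar is the one meant, because it is white and sits locked on the jar. I'll confirm that in an enlarged crop.

```bash
cat > h.py <<'E'
import numpy as np, cv2
from cell import env, viewer
from scipy.spatial.transform import Rotation as R
def cam(n): return viewer.read_camera(n)
def bgr(c): return cv2.cvtColor(c["pixels"],cv2.COLOR_RGB2BGR)
def onto(c,uv,z):
    uv=np.atleast_2d(np.array(uv,float)); T=np.array(c["cam_to_world"])
    d=np.c_[(uv[:,0]-c["cx"])/c["fx"],(uv[:,1]-c["cy"])/c["fy"],np.ones(len(uv))]@T[:3,:3].T
    return T[:3,3]+d*((z-T[2,3])/d[:,2])[:,None]
def proj(c,P):
    T=np.array(c["cam_to_world"]); q=(np.atleast_2d(P)-T[:3,3])@T[:3,:3]
    return np.c_[q[:,0]/q[:,2]*c["fx"]+c["cx"],q[:,1]/q[:,2]*c["fy"]+c["cy"]]
def crop(c,u0,v0,u1,v1,k,name):
    cv2.imwrite("pics/"+name,cv2.resize(bgr(c)[v0:v1,u0:u1],None,fx=k,fy=k,interpolation=cv2.INTER_CUBIC))
E
python3 - <<'E'
from h import *
a=cam("top")
i=bgr(a)
A=cv2.resize(i[165:255,370:450],None,fx=5,fy=5,interpolation=cv2.INTER_CUBIC)
B=cv2.resize(i[150:255,180:350],None,fx=4.28,fy=4.28,interpolation=cv2.INTER_CUBIC)[:450]
B=cv2.resize(i[160:230,285:345],None,fx=5,fy=5,interpolation=cv2.INTER_CUBIC)
B=cv2.copyMakeBorder(B,0,A.shape[0]-B.shape[0],0,0,cv2.BORDER_CONSTANT)
cv2.imwrite("pics/c1.png",np.hstack([A,B]))
E
```

```text
(no output)
```

View pics/c1.png

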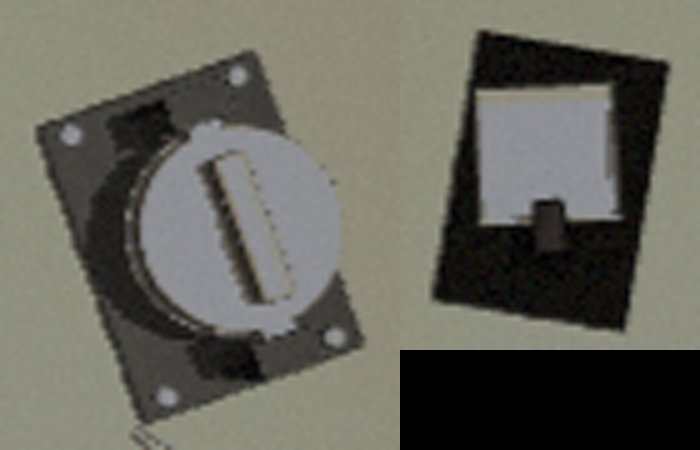

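The white cap is locked on the jar with its bar running from (235,155) to (280,300) in the crop, along the bracket line. The plate corners are at (37,128), (255,50), (363,347) and (145,424). The scoop's lip points up the picture with the grip at (548,215). The next step is to compute poses and look at the tray.

Run:
```python
from h import *
a=cam("top");s=cam("side")
P=onto(a,np.array([(37,128),(255,50),(363,347),(145,424)])/5+[370,165],10)
print("plate",P.round(1),"c",P.mean(0).round(1)); e=P[3]-P[0];e2=P[2]-P[1];print([np.linalg.norm(x).round(1) for x in(e,e2,P[1]-P[0],P[2]-P[3])],[np.arctan2(-x[1],-x[0]).round(3) for x in(e,e2)])
B=onto(a,np.array([(235,155),(280,300)])/5+[370,165],127.5); print("bar",B.round(1),B.mean(0).round(1),np.arctan2(*(B[0]-B[1])[1::-1]).round(3))
M=onto(a,np.array([(80,30),(268,63),(225,330),(35,298)])/5+[285,160],3); print("mat",M.round(1),M.mean(0).round(1),[np.arctan2(*(x)[1::-1]).round(3) for x in(M[0]-M[3],M[1]-M[2])])
L=onto(a,np.array([(78,92),(212,86)])/5+[285,160],4); print("lip",L.round(1),L.mean(0).round(1), "len",np.linalg.norm(L[0]-L[1]),"dir",np.arctan2(*(L[0]-L[1])[1::-1]).round(3)-np.pi/2)
G=onto(a,np.array([(136,202),(163,202)])/5+[285,160],107); print("griptop",G.round(1))
# ball blobs
for n,c,roi in(("top",a,(150,255,185,265)),("side",s,(255,330,245,370))):
    i=c["pixels"].astype(int); v0,v1,u0,u1=roi; r=i[v0:v1,u0:u1]
    m=((r.min(2)>150 if n=="top" else r.min(2)>130)).astype(np.uint8)
    k,l,st,ce=cv2.connectedComponentsWithStats(m)
    for j in range(1,k):
        if 8<st[j,4]<200: print(n,st[j,4],(ce[j]+[u0,v0]).round(1),onto(c,ce[j]+[u0,v0],18)[0].round(1))
A=cv2.resize(bgr(a)[150:255,180:270],None,fx=4,fy=4,interpolation=cv2.INTER_CUBIC)
Bi=cv2.resize(bgr(s)[245:335,240:372],None,fx=3.3,fy=3.3,interpolation=cv2.INTER_CUBIC)
Bi=cv2.copyMakeBorder(Bi,0,A.shape[0]-Bi.shape[0],0,0,cv2.BORDER_CONSTANT)
cv2.imwrite("pics/c2.png",np.hstack([A,Bi]))
```

```text
plate [[ 600.8 -197.7   10. ]
 [ 638.7 -309.7   10. ]
 [ 487.3 -359.    10. ]
 [ 450.7 -247.9   10. ]] c [ 544.4 -278.6   10. ]
[np.float64(158.3), np.float64(159.2), np.float64(118.3), np.float64(117.0)] [np.float64(0.323), np.float64(0.315)]
bar [[ 577.3 -270.9  127.5]
 [ 511.3 -289.1  127.5]] [ 544.3 -280.   127.5] 0.268
mat [[ 667.9   -4.7    3. ]
 [ 649.3 -100.6    3. ]
 [ 513.4  -76.     3. ]
 [ 531.3   20.1    3. ]] [590.5 -40.3   3. ] [np.float64(-0.18), np.float64(-0.18)]
lip [[635.9  -3.3   4. ]
 [637.8 -71.7   4. ]] [636.9 -37.5   4. ] len 68.46583776746948 dir 0.02820367320510342
griptop [[572.7 -32.7 107. ]
 [572.5 -45.2 107. ]]
side 176 [247.7 266.9] [702.9 126.2  18. ]
side 194 [277.8 274.7] [639.1 144.2  18. ]
side 32 [273.7 308.7] [628.1 236.1  18. ]
```

View pics/c2.png

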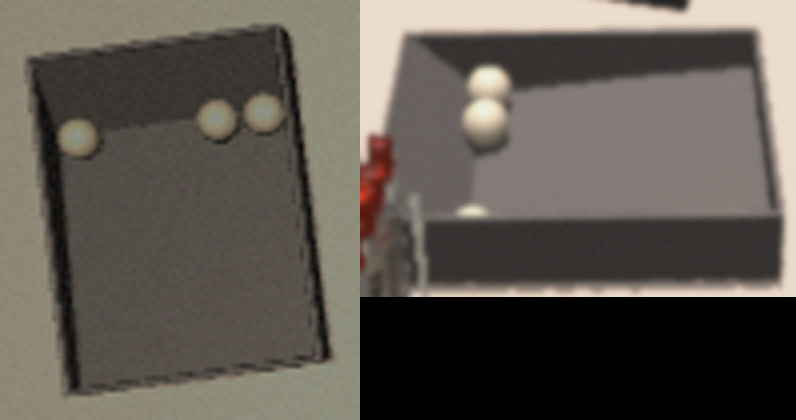

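The tray crop shows three balls, at (78,138), (217,120) and (264,113) in the crop, lying along the foot line. The side view also shows three. I'll compute the tray pose and the first move to the cap.

```bash
cat >> h.py <<'E'
def rot(yaw,tilt=0.0):
    "tool x points along yaw+pi (scoop heading=yaw), z down; tilt>0 lowers the lip (about tool y)"
    c,s=np.cos(yaw),np.sin(yaw)
    R0=np.array([[-c,-s,0],[-s,c,0],[0,0,-1.]])
    return R0@R.from_rotvec([0,tilt,0]).as_matrix()
def go(p,Rm,st=None):
    st=st or env.read_state(); R0=R.from_quat(st["eef_rot"]).as_matrix()
    d=R0.T@(np.array(p)-st["tool_pos"])/250; w=R.from_matrix(R0.T@Rm).as_rotvec()/(np.pi/2)
    print("ROW",np.round(d,3).tolist(),np.round(w,3).tolist(),"rows>=%.1f"%max(np.linalg.norm(d)*6,np.linalg.norm(w)*90/7.16))
E
python3 - <<'E'
from h import *
a=cam("top")
f=lambda L,z: onto(a,np.array(L)/4+[180,150],z)
b=f([(78,138),(217,120),(264,113)],18); print("balls",b.round(1), np.arctan2(*(b[0]-b[2])[1::-1])-np.pi/2)
c=f([(28,60),(283,27),(327,358),(70,393)],46); print("corners",c.round(1),c.mean(0).round(1))
for i in range(4): e=c[(i+1)%4]-c[i]; print(np.linalg.norm(e).round(1),np.arctan2(e[1],e[0]).round(3))
print("foot", f([(62,135),(290,112)],4).round(1))
st=env.read_state()
go([400,450,260],rot(-2.83),st)
E
```

```text
balls [[623.2 250.6  18. ]
 [633.1 163.3  18. ]
 [637.  133.7  18. ]] 0.11771360953827115
corners [[669.  274.1  46. ]
 [686.9 117.4  46. ]
 [483.4  91.9  46. ]
 [465.1 247.8  46. ]] [576.1 182.8  46. ]
157.7 -1.457
205.0 -3.017
157.0 1.688
205.6 0.128
foot [[626.7 264.4   4. ]
 [639.  119.3   4. ]]
ROW [-1.114, -0.564, -0.219] [-0.0, 0.001, 1.645] rows>=20.7
```

```bash
cat >> h.py <<'E'
def chain(st,*wps):
    s=dict(st)
    for p,Rm in wps:
        go(p,Rm,s); s={"tool_pos":np.array(p,float),"eef_rot":R.from_matrix(Rm).as_quat()}
E
python3 - <<'E'
from h import *
st=env.read_state()
chain(st,([300,500,260],rot(-.6)),([460,280,260],rot(-1.1)),([540,40,260],rot(-1.7)),([545,-160,240],rot(-2.4)),([544.3,-279.3,170],rot(-2.83)))
E
```

```text
ROW [-0.677, -0.467, -0.219] [-0.001, 0.0, 0.225] rows>=5.1
ROW [-1.025, -0.365, 0.0] [0.0, 0.0, 0.318] rows>=6.5
ROW [-1.001, -0.15, 0.0] [0.0, 0.0, 0.382] rows>=6.1
ROW [-0.791, 0.123, 0.08] [0.0, 0.0, 0.446] rows>=5.6
ROW [-0.324, 0.35, 0.28] [0.0, 0.0, 0.274] rows>=3.4
```

```bash
python3 -m pendant '[[-0.2,-0.35,-0.24,-0.11,0,0,0.11],[-0.2,-0.677,-0.467,-0.219,0,0,0.225],[-0.2,-0.677,-0.467,-0.219,0,0,0.225],[-0.2,-0.677,-0.467,-0.219,0,0,0.225],[-0.2,-0.677,-0.467,-0.219,0,0,0.225],[-0.2,-0.677,-0.467,-0.219,0,0,0.225],[-0.2,-0.677,-0.467,-0.219,0,0,0.225]]' 40
python3 -m pendant '[[-0.2,-1.0,-0.365,0,0,0,0.318],[-0.2,-1.0,-0.365,0,0,0,0.318],[-0.2,-1.0,-0.365,0,0,0,0.318],[-0.2,-1.0,-0.365,0,0,0,0.318],[-0.2,-1.0,-0.365,0,0,0,0.318],[-0.2,-1.0,-0.365,0,0,0,0.318],[-0.2,-1.0,-0.365,0,0,0,0.318],[-0.2,-1.0,-0.365,0,0,0,0.318]]'
python3 -m pendant '[[-0.2,-1.0,-0.15,0,0,0,0.382],[-0.2,-1.0,-0.15,0,0,0,0.382],[-0.2,-1.0,-0.15,0,0,0,0.382],[-0.2,-1.0,-0.15,0,0,0,0.382],[-0.2,-1.0,-0.15,0,0,0,0.382],[-0.2,-1.0,-0.15,0,0,0,0.382],[-0.2,-1.0,-0.15,0,0,0,0.382],[-0.2,-1.0,-0.15,0,0,0,0.382]]'
python3 -m pendant '[[-0.2,-0.79,0.123,0.08,0,0,0.446],[-0.2,-0.79,0.123,0.08,0,0,0.446],[-0.2,-0.79,0.123,0.08,0,0,0.446],[-0.2,-0.79,0.123,0.08,0,0,0.446],[-0.2,-0.79,0.123,0.08,0,0,0.446],[-0.2,-0.79,0.123,0.08,0,0,0.446],[-0.2,-0.79,0.123,0.08,0,0,0.446],[-0.2,-0.79,0.123,0.08,0,0,0.446]]'
python3 - <<'E'
from h import *
st=env.read_state(); print(st["joint_pos"].round(2),st["tool_pos"])
chain(st,([544.3,-279.3,160],rot(-2.83)),([544.3,-279.3,105],rot(-2.83)))
E
```

```text
t: 0.88
tool_pos: [302.0, 499.2, 262.0]
eef_rot: [0.297, 0.955, 0.001, 0.0]
force: [0.2, 1.2, 0.8]
width: 0.6
finger_force: 0.0
t: 1.55
tool_pos: [456.4, 282.1, 259.7]
eef_rot: [0.524, 0.852, -0.001, 0.0]
force: [-0.0, 0.8, 0.2]
width: 0.601
finger_force: 0.0
t: 2.22
tool_pos: [535.6, 44.0, 259.7]
eef_rot: [0.752, 0.66, -0.0, -0.001]
force: [-0.4, 0.2, -0.1]
width: 0.598
finger_force: 0.0
t: 2.88
tool_pos: [540.9, -153.2, 240.0]
eef_rot: [0.931, 0.365, 0.0, -0.001]
force: [0.5, 0.8, 0.2]
width: 0.602
finger_force: 0.0
[-0.32  0.03  1.81  0.    1.31  0.5 ] [ 540.91097139 -153.20093179  239.9726972 ]
ROW [-0.333, 0.38, 0.319] [-0.001, -0.0, 0.277] rows>=3.6
ROW [0.0, 0.0, 0.22] [0.0, 0.0, 0.0] rows>=1.3
```

```bash
python3 -m pendant '[[-0.2,-0.333,0.38,0.319,0,0,0.277],[-0.2,-0.333,0.38,0.319,0,0,0.277],[-0.2,-0.333,0.38,0.319,0,0,0.277],[-0.2,-0.333,0.38,0.319,0,0,0.277],[-0.2,-0.333,0.38,0.319,0,0,0.277],[-0.2,-0.333,0.38,0.319,0,0,0.277],[-0.2,-0.333,0.38,0.319,0,0,0.277]]'
python3 - <<'E'
from h import *
a=cam("top"); s=cam("side"); st=env.read_state(); print(st["tool_pos"],st["joint_pos"].round(2))
chain(st,([544.3,-279.3,105],rot(-2.83)))
A=cv2.resize(bgr(a)[150:260,360:460],None,fx=4,fy=4,interpolation=cv2.INTER_CUBIC)
B=cv2.resize(bgr(s)[90:200,295:395],None,fx=4,fy=4,interpolation=cv2.INTER_CUBIC)
cv2.imwrite("pics/c3.png",np.hstack([A,B]))
E
```

```text
t: 3.47
tool_pos: [544.4, -279.7, 161.3]
eef_rot: [0.988, 0.155, 0.0, -0.0]
force: [-0.5, -0.0, -0.2]
width: 0.602
finger_force: 0.0
[ 544.74579212 -280.07776087  162.1688011 ] [-0.52  0.18  1.79  0.    1.17  0.74]
ROW [-0.001, -0.004, 0.229] [0.001, -0.001, -0.0] rows>=1.4
```

View pics/c3.png

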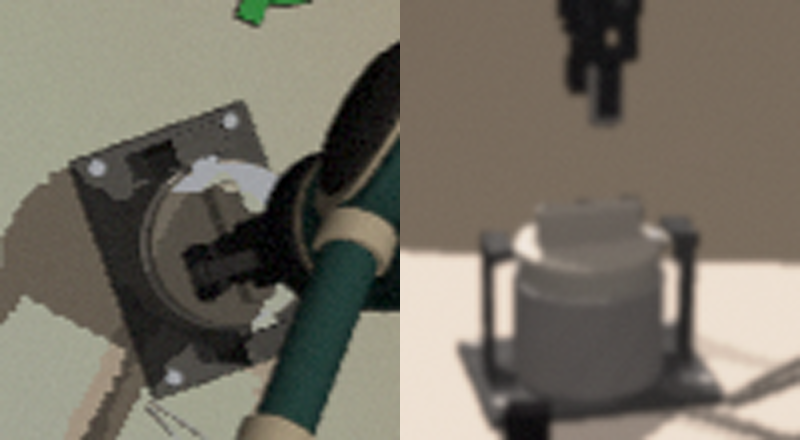

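The gripper sits over the white cap: fingers at crop (600,90), bar at (590,220) in the side view. That matches, so I'll descend, close and read.

```bash
python3 -m pendant '[[-0.2,0,0,0.08,0,0,0],[-0.2,0,0,0.15,0,0,0],[-0.2,0,0,0.2,0,0,0],[-0.2,0,0,0.226,0,0,0],[-0.2,0,0,0.226,0,0,0],[-0.2,0,0,0.226,0,0,0],[0.7,0,0,0.226,0,0,0],[0.9,0,0,0.226,0,0,0],[0.9,0,0,0.226,0,0,0],[0.9,0,0,0.226,0,0,0],[0.9,0,0,0.226,0,0,0],[0.9,0,0,0.226,0,0,0]]' 60
python3 -m pendant '[[0.9,0,0,0,0,0,0],[0.9,0,0,0,0,0,0],[0.9,0,0,0,0,0,0]]'
```

```text
t: 4.57
tool_pos: [543.5, -282.0, 104.4]
eef_rot: [0.988, 0.153, 0.0, 0.0]
force: [-0.6, 0.1, -0.2]
width: 0.053
finger_force: 0.0
t: 4.82
tool_pos: [543.3, -281.9, 104.1]
eef_rot: [0.988, 0.153, -0.0, -0.0]
force: [-1.0, -0.5, -0.3]
width: 0.049
finger_force: 0.0
```

Run:
```python
from h import *
a=cam("top"); s=cam("side")
print(R.from_quat(env.read_state()["eef_rot"]).as_matrix().round(2))
A=cv2.resize(bgr(a)[150:260,360:460],None,fx=4,fy=4,interpolation=cv2.INTER_CUBIC)
B=cv2.resize(bgr(s)[90:200,295:395],None,fx=4,fy=4,interpolation=cv2.INTER_CUBIC)
cv2.imwrite("pics/c4.png",np.hstack([A,B]))
for p in([544,-279,114],[544,-279,105],[544,-279,80]): print((proj(s,p)-[295,90])*4+[400,0])
```

```text
[[ 0.95  0.3  -0.  ]
 [ 0.3  -0.95  0.  ]
 [-0.   -0.   -1.  ]]
[[593.44484099 219.92689672]]
[[593.28972203 232.75259826]]
[[592.86482324 267.88450678]]
```

View pics/c4.png

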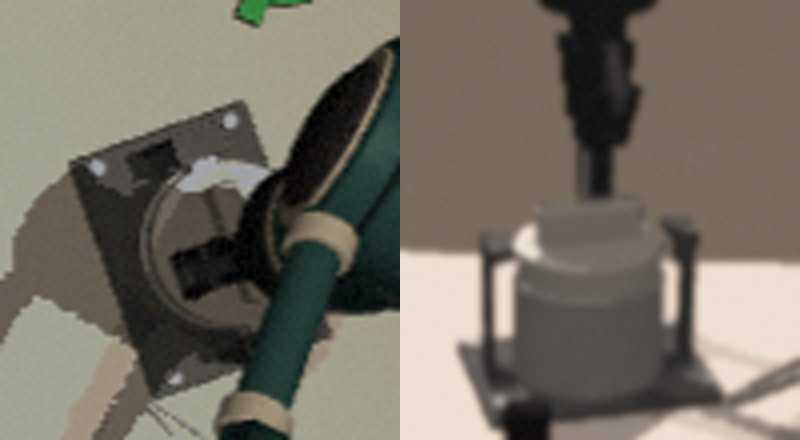

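Run:
```python
from h import *
a=cam("top"); s=cam("side")
for p in([544.7,-280,162.],[544.7,-280,175.],[543.5,-282,104],[543.5,-282,160]): print(p,(proj(s,p)-[295,90])*4+[400,0],(proj(a,p)-[360,150])*4)
print("bar top", (proj(a,[544.3,-279.5,127.5])-[360,150])*4)
A=cv2.resize(bgr(a)[185:235,385:435],None,fx=8,fy=8,interpolation=cv2.INTER_CUBIC)
B=cv2.resize(bgr(s)[120:170,320:370],None,fx=8,fy=8,interpolation=cv2.INTER_CUBIC)
A=cv2.convertScaleAbs(np.hstack([A,B]),alpha=1.5,beta=20)
cv2.imwrite("pics/c5.png",A)
```

```text
[544.7, -280, 162.0] [[593.30411718 149.30015175]] [[260.79565615 238.65255441]]
[544.7, -280, 175.0] [[593.53387877 129.84845025]] [[266.66640473 237.64937727]]
[543.5, -282, 104] [[594.35135583 232.41487269]] [[239.9116861  244.83244897]]
[543.5, -282, 160] [[595.35817941 151.23191505]] [[263.62501973 240.92936089]]
bar top [[245.08838543 241.91156424]]
```

View pics/c5.png

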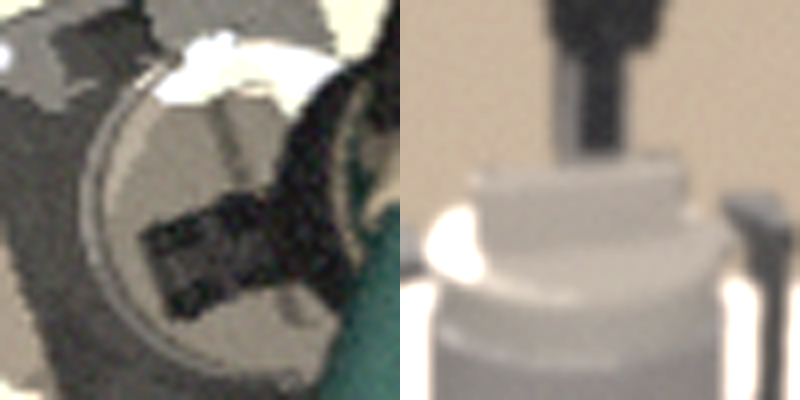

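The side crop shows the closed finger ends vanishing at the bar's back top edge, around crop (590,160), and the grip is empty. I'll lift 45 mm with the fingers shut and compare the visible tip with the projected TCP.

```bash
python3 -m pendant '[[0.9,0,0,-0.09,0,0,0],[0.9,0,0,-0.18,0,0,0],[0.9,0,0,-0.18,0,0,0],[0.9,0,0,-0.18,0,0,0],[0.9,0,0,-0.18,0,0,0]]'
python3 - <<'E'
from h import *
a=cam("top"); s=cam("side"); st=env.read_state()
p=st["tool_pos"]; Rm=R.from_quat(st["eef_rot"]).as_matrix()
q=lambda c,p:tuple(int(round(x*16)) for x in proj(c,p)[0])
I=[]
for c,(u0,v0) in((a,(380,170)),(s,(310,100))):
    i=bgr(c)[v0:v0+70,u0:u0+70]; i=cv2.resize(i,None,fx=5.7,fy=5.7,interpolation=cv2.INTER_CUBIC); i=cv2.convertScaleAbs(i,alpha=1.4,beta=20)
    for w,col in((p,(0,0,255)),(p-Rm[:,2]*40,(255,0,0)),([544.3,-279.5,127.5],(0,255,0))):
        x,y=(proj(c,w)[0]+.5-[u0,v0])*5.7; cv2.drawMarker(i,(int(x),int(y)),col,0,9,1)
    I.append(i)
cv2.imwrite("pics/c6.png",np.hstack(I)); print(p)
E
```

```text
t: 5.43
tool_pos: [543.2, -281.8, 148.8]
eef_rot: [0.988, 0.153, -0.0, -0.0]
force: [-0.9, 0.1, -0.3]
width: 0.047
finger_force: 0.0
[ 542.44899288 -281.33756177  147.64792695]
```

View pics/c6.png

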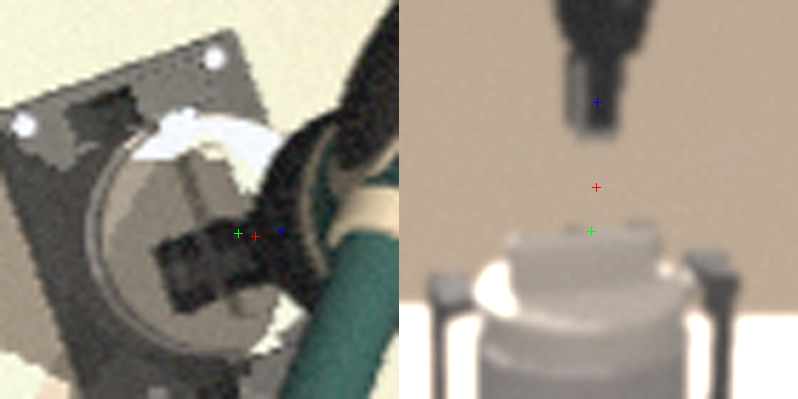

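The visible tip at crop (592,135) sits about 25 mm above the projected TCP (596,187). To tell a height error from a sideways one, I'll take the shut gripper over bare worktop and probe down gently.

Run:
```python
from h import *
chain(env.read_state(),([440,-120,160],rot(-2.83)),([440,-120,25],rot(-2.83)))
```

```text
ROW [-0.196, -0.739, -0.048] [-0.001, 0.001, -0.003] rows>=4.6
ROW [0.0, 0.0, 0.54] [0.0, 0.0, 0.0] rows>=3.2
```

```bash
python3 -m pendant '[[0.9,-0.196,-0.739,-0.1,0,0,0],[0.9,-0.196,-0.739,-0.048,0,0,0],[0.9,-0.196,-0.739,-0.048,0,0,0],[0.9,-0.196,-0.739,-0.048,0,0,0],[0.9,-0.196,-0.739,-0.048,0,0,0],[0.9,-0.196,-0.739,-0.048,0,0,0],[0.9,-0.196,-0.739,-0.048,0,0,0],[0.9,-0.196,-0.739,-0.048,0,0,0]]'
python3 -m pendant '[[0.9,0,0,0.14,0,0,0],[0.9,0,0,0.28,0,0,0],[0.9,0,0,0.4,0,0,0],[0.9,0,0,0.5,0,0,0],[0.9,0,0,0.54,0,0,0],[0.9,0,0,0.54,0,0,0],[0.9,0,0,0.54,0,0,0],[0.9,0,0,0.54,0,0,0]]'
python3 -m pendant '[[0.9,0,0,0.02,0,0,0],[0.9,0,0,0.04,0,0,0],[0.9,0,0,0.06,0,0,0],[0.9,0,0,0.06,0,0,0],[0.9,0,0,0.06,0,0,0]]'
python3 - <<'E'
from h import *
a=cam("top"); s=cam("side"); st=env.read_state()
p=st["tool_pos"]; Rm=R.from_quat(st["eef_rot"]).as_matrix()
I=[]
for c,w0 in((a,p),(s,p)):
    u0,v0=(proj(c,w0)[0]-45).astype(int)
    i=bgr(c)[v0:v0+90,u0:u0+90]; i=cv2.resize(i,None,fx=4.4,fy=4.4,interpolation=cv2.INTER_CUBIC); i=cv2.convertScaleAbs(i,alpha=1.4,beta=20)
    for w,col in((p,(0,0,255)),(p-Rm[:,2]*40,(255,0,0)),(p*[1,1,0],(0,255,0))):
        x,y=(proj(c,w)[0]+.5-[u0,v0])*4.4; cv2.drawMarker(i,(int(x),int(y)),col,0,9,1)
    I.append(i)
cv2.imwrite("pics/c7.png",np.hstack(I)); print(p)
E
```

```text
t: 6.2
tool_pos: [441.0, -120.9, 160.8]
eef_rot: [0.988, 0.153, -0.0, 0.0]
force: [-0.1, -0.8, 0.2]
width: 0.052
finger_force: 0.0
t: 6.87
tool_pos: [442.7, -121.6, 27.7]
eef_rot: [0.988, 0.153, 0.001, 0.001]
force: [-0.1, -0.6, 0.4]
width: 0.05
finger_force: 0.0
t: 7.28
tool_pos: [440.5, -120.4, 10.9]
eef_rot: [0.988, 0.153, -0.0, -0.0]
force: [-0.2, 0.1, -0.2]
width: 0.052
finger_force: 0.0
[ 440.86238932 -120.53449119   11.26723952]
```

View pics/c7.png

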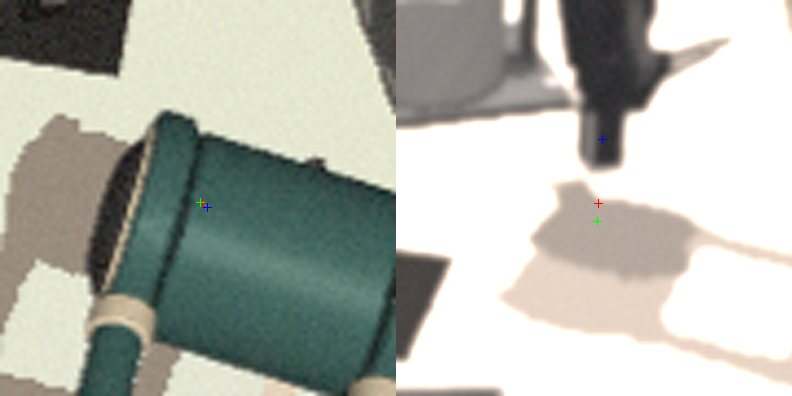

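The tip at crop (600,168) is clear of its shadow and of the projected TCP (598,203), so the true finger end is about 20 mm above the reported TCP. I'll probe the worktop for the exact offset.

```bash
python3 -m pendant '[[0.9,0,0,0.02,0,0,0],[0.9,0,0,0.04,0,0,0],[0.9,0,0,0.04,0,0,0]]' | egrep 'tool|force'
python3 -m pendant '[[0.9,0,0,0.01,0,0,0],[0.9,0,0,0.02,0,0,0],[0.9,0,0,0.02,0,0,0]]' | egrep 'tool|force'
```

```text
tool_pos: [439.9, -120.3, 0.1]
force: [-0.3, 0.5, 0.1]
finger_force: 0.0
tool_pos: [440.4, -120.4, -4.4]
force: [-0.9, 0.6, 0.5]
finger_force: 0.0
```

```bash
python3 -m pendant '[[0.9,0,0,0.01,0,0,0],[0.9,0,0,0.016,0,0,0],[0.9,0,0,0.016,0,0,0]]' | egrep 'tool|force'
```

```text
tool_pos: [440.6, -120.5, -8.2]
force: [0.1, 0.4, -0.5]
finger_force: 0.0
```

```bash
python3 -m pendant '[[0.9,0,0,0.01,0,0,0],[0.9,0,0,0.012,0,0,0],[0.9,0,0,0.012,0,0,0]]' | egrep 'tool|force'
```

```text
tool_pos: [440.7, -120.5, -11.0]
force: [0.4, -0.2, 0.4]
finger_force: 0.0
```

```bash
python3 -m pendant '[[0.9,0,0,0.008,0,0,0],[0.9,0,0,0.008,0,0,0],[0.9,0,0,0.008,0,0,0]]' | egrep 'tool|force'
```

```text
tool_pos: [440.8, -120.6, -12.9]
force: [-0.0, -0.1, 1.0]
finger_force: 0.0
```

```bash
python3 -m pendant '[[0.9,0,0,0.008,0,0,0],[0.9,0,0,0.008,0,0,0],[0.9,0,0,0.008,0,0,0]]' | egrep 'tool|force'
```

```text
tool_pos: [440.7, -120.5, -15.0]
force: [0.0, 0.3, -0.3]
finger_force: 0.0
```

```bash
python3 -m pendant '[[0.9,0,0,0.008,0,0,0],[0.9,0,0,0.008,0,0,0],[0.9,0,0,0.008,0,0,0]]' | egrep 'tool|force'
```

```text
tool_pos: [440.7, -120.6, -17.0]
force: [0.6, 0.4, 0.6]
finger_force: 0.0
```

```bash
python3 -m pendant '[[0.9,0,0,0.008,0,0,0],[0.9,0,0,0.008,0,0,0],[0.9,0,0,0.008,0,0,0]]' | egrep 'tool|force'
```

```text
tool_pos: [440.7, -120.6, -19.0]
force: [-0.8, 0.4, -0.9]
finger_force: 0.0
```

```bash
python3 -m pendant '[[0.9,0,0,0.008,0,0,0],[0.9,0,0,0.008,0,0,0],[0.9,0,0,0.008,0,0,0]]' | egrep 'tool|force'
```

```text
tool_pos: [440.7, -120.5, -21.0]
force: [0.5, -0.3, -1.3]
finger_force: 0.0
```

```bash
python3 -m pendant '[[0.9,0,0,0.006,0,0,0],[0.9,0,0,0.006,0,0,0],[0.9,0,0,0.006,0,0,0]]' | egrep 'tool|force'
```

```text
tool_pos: [440.8, -120.6, -22.4]
force: [-0.2, 0.6, -0.2]
finger_force: 0.0
```

```bash
python3 -m pendant '[[0.9,0,0,0.006,0,0,0],[0.9,0,0,0.006,0,0,0],[0.9,0,0,0.006,0,0,0]]' | egrep 'tool|force'
python3 - <<'E'
from h import *
s=cam("side"); st=env.read_state(); p=st["tool_pos"]
u0,v0=(proj(s,p)[0]-45).astype(int)
i=cv2.resize(bgr(s)[v0:v0+90,u0:u0+90],None,fx=4.4,fy=4.4,interpolation=cv2.INTER_CUBIC); i=cv2.convertScaleAbs(i,alpha=1.4,beta=20)
for w,col in((p,(0,0,255)),(p*[1,1,0],(0,255,0))):
    x,y=(proj(s,w)[0]+.5-[u0,v0])*4.4; cv2.drawMarker(i,(int(x),int(y)),col,0,9,1)
cv2.imwrite("pics/c8.png",i)
E
```

```text
tool_pos: [440.8, -120.5, -23.9]
force: [-0.4, 0.0, -0.3]
finger_force: 0.0
```

View pics/c8.png

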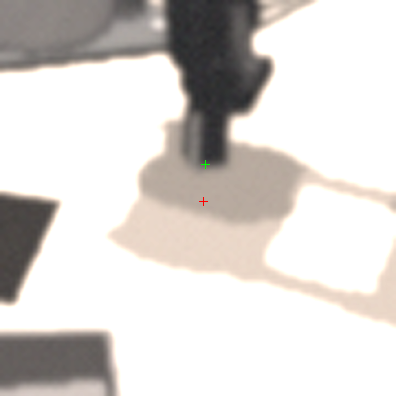

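The tip at crop (205,163) is now just at the worktop point (205,164), while the reported TCP is at -24 mm. A few finer probes should find the contact.

```bash
python3 -m pendant '[[0.9,0,0,0.006,0,0,0],[0.9,0,0,0.006,0,0,0],[0.9,0,0,0.006,0,0,0]]' | egrep 'tool|force'
```

```text
tool_pos: [440.8, -120.6, -25.4]
force: [0.6, 0.2, 0.4]
finger_force: 0.1
```

```bash
python3 -m pendant '[[0.9,0,0,0.005,0,0,0],[0.9,0,0,0.005,0,0,0],[0.9,0,0,0.005,0,0,0]]' | egrep 'tool|force'
```

```text
tool_pos: [440.8, -120.6, -25.4]
force: [-4.5, 1.0, 12.4]
finger_force: 6.1
```

```bash
python3 -m pendant '[[0.9,0,0,0.005,0,0,0],[0.9,0,0,0.005,0,0,0],[0.9,0,0,0.005,0,0,0]]' | egrep 'tool|force'
```

```text
tool_pos: [440.9, -120.6, -25.5]
force: [-8.4, 1.9, 23.9]
finger_force: 12.1
```

The worktop contact is at reported z = -25.4, so the true finger end lies 25.4 mm behind the reported TCP. I'll apply that and go back to the cap.

```bash
cat >> h.py <<'E'
OFF=25.4
def tip(p,Rm): return np.array(p,float)+OFF*np.asarray(Rm)[:,2]   # wanted true tip -> reported TCP
def ctip(st,*wps): chain(st,*[(tip(p,Rm),Rm) for p,Rm in wps])
E
python3 -m pendant '[[0.9,0,0,-0.1,0,0,0],[-0.2,0,0,-0.3,0,0,0],[-0.2,0,0,-0.5,0,0,0],[-0.2,0,0,-0.64,0,0,0],[-0.2,0,0,-0.64,0,0,0],[-0.2,0,0,-0.64,0,0,0],[-0.2,0,0,-0.64,0,0,0]]'
python3 - <<'E'
from h import *
ctip(env.read_state(),([544.3,-279.5,150],rot(-2.83)),([544.3,-279.5,103],rot(-2.83)))
E
```

```text
t: 11.52
tool_pos: [441.3, -120.7, 132.7]
eef_rot: [0.988, 0.153, 0.001, 0.0]
force: [-0.1, 0.0, -0.6]
width: 0.6
finger_force: 0.0
ROW [0.201, 0.73, 0.034] [0.001, -0.001, -0.003] rows>=4.5
ROW [0.0, 0.0, 0.188] [0.0, 0.0, 0.0] rows>=1.1
```

```bash
python3 -m pendant '[[-0.2,0.201,0.73,0.034,0,0,0],[-0.2,0.201,0.73,0.034,0,0,0],[-0.2,0.201,0.73,0.034,0,0,0],[-0.2,0.201,0.73,0.034,0,0,0],[-0.2,0.201,0.73,0.034,0,0,0],[-0.2,0.201,0.73,0.034,0,0,0],[-0.2,0.201,0.73,0.034,0,0,0],[-0.2,0.201,0.73,0.034,0,0,0]]'
python3 -m pendant '[[-0.2,0,0,0.06,0,0,0],[-0.2,0,0,0.11,0,0,0],[-0.2,0,0,0.16,0,0,0],[-0.2,0,0,0.186,0,0,0],[-0.2,0,0,0.186,0,0,0],[-0.2,0,0,0.186,0,0,0]]'
python3 -m pendant '[[0.4,0,0,0,0,0,0],[0.9,0,0,0,0,0,0],[0.9,0,0,0,0,0,0],[0.9,0,0,0,0,0,0],[0.9,0,0,0,0,0,0],[0.9,0,0,0,0,0,0],[0.9,0,0,0,0,0,0],[0.9,0,0,0,0,0,0]]' 80
```

```text
t: 12.18
tool_pos: [541.8, -277.9, 120.7]
eef_rot: [0.988, 0.153, -0.002, -0.002]
force: [0.0, 0.2, -0.1]
width: 0.602
finger_force: 0.0
t: 12.68
tool_pos: [543.2, -278.6, 76.4]
eef_rot: [0.988, 0.153, -0.001, -0.001]
force: [0.5, 0.6, -0.4]
width: 0.603
finger_force: 0.0
t: 13.35
tool_pos: [544.7, -279.8, 78.0]
eef_rot: [0.988, 0.153, 0.001, 0.001]
force: [0.6, -0.4, 5.3]
width: 0.168
finger_force: 81.0
```

```bash
python3 -m pendant '[[0.9,0,0,0.01,0,0,0],[0.9,0,0,0.02,0,0,0],[0.9,0,0,0.029,0,0,0],[0.9,0,0,0.029,0,0,0],[0.9,0,0,0.029,0,0,0],[0.9,0,0,0.029,0,0,0]]'
```

```text
t: 13.85
tool_pos: [544.7, -279.8, 71.6]
eef_rot: [0.988, 0.153, 0.001, 0.001]
force: [-2.4, 1.1, 9.8]
width: 0.169
finger_force: 81.9
```

```bash
python3 -m pendant '[[0.9,0,0,0.003,0,0,0],[0.9,0,0,0.003,0,0,-0.05],[0.9,0,0,0.003,0,0,-0.11],[0.9,0,0,0.003,0,0,-0.17],[0.9,0,0,0.003,0,0,-0.23],[0.9,0,0,0.003,0,0,-0.29],[0.9,0,0,0.003,0,0,-0.35],[0.9,0,0,0.003,0,0,-0.41],[0.9,0,0,0.003,0,0,-0.47],[0.9,0,0,0.003,0,0,-0.522],[0.9,0,0,0.003,0,0,-0.522],[0.9,0,0,0.003,0,0,-0.522]]'; python3 -c "
from h import *
s=env.read_state();m=R.from_quat(s['eef_rot']).as_matrix();print(np.arctan2(-m[1,0],-m[0,0]),s['ft_torque'],s['force'])"
```

```text
t: 14.85
tool_pos: [545.8, -280.4, 71.5]
eef_rot: [0.845, 0.534, 0.001, 0.002]
force: [1.2, -1.0, 9.9]
width: 0.171
finger_force: 81.9
-2.014403870610013 [ 0.07189961 -0.01635948  0.1197722 ] [ 1.20101048 -0.99484516  9.89718974]
```

```bash
python3 -m pendant '[[0.9,0,0,-0.015,0,0,0],[0.9,0,0,-0.03,0,0,0],[0.9,0,0,-0.05,0,0,0],[0.9,0,0,-0.08,0,0,0],[0.9,0,0,-0.12,0,0,0],[0.9,0,0,-0.2,0,0,0],[0.9,0,0,-0.3,0,0,0],[0.9,0,0,-0.3,0,0,0],[0.9,0,0,-0.3,0,0,0]]'
python3 - <<'E'
from h import *
s=cam("side");a=cam("top")
i=np.hstack([cv2.resize(bgr(c)[v0:v0+90,u0:u0+90],None,fx=4.4,fy=4.4,interpolation=cv2.INTER_CUBIC) for c,u0,v0 in((a,360,165),(s,295,90))])
cv2.imwrite("pics/c9.png",i)
st=env.read_state(); chain(st,([435,-120,146],rot(-2.014)),([435,-120,-12],rot(-2.014)))
E
```

```text
t: 15.6
tool_pos: [544.8, -279.8, 145.8]
eef_rot: [0.845, 0.534, 0.001, 0.001]
force: [-0.3, 0.3, -1.5]
width: 0.168
finger_force: 80.2
ROW [0.388, -0.663, -0.011] [-0.001, -0.0, -0.0] rows>=4.6
ROW [0.0, 0.0, 0.632] [0.0, 0.0, -0.0] rows>=3.8
```

```bash
python3 -m pendant '[[0.9,0.1,-0.17,-0.011,0,0,0],[0.9,0.2,-0.33,-0.011,0,0,0],[0.9,0.3,-0.5,-0.011,0,0,0],[0.9,0.388,-0.663,-0.011,0,0,0],[0.9,0.388,-0.663,-0.011,0,0,0],[0.9,0.388,-0.663,-0.011,0,0,0],[0.9,0.388,-0.663,-0.011,0,0,0]]'
python3 -m pendant '[[0.9,0,0,0.15,0,0,0],[0.9,0,0,0.3,0,0,0],[0.9,0,0,0.45,0,0,0],[0.9,0,0,0.55,0,0,0],[0.9,0,0,0.6,0,0,0],[0.9,0,0,0.6,0,0,0],[0.9,0,0,0.6,0,0,0],[0.9,0,0,0.6,0,0,0]]'
python3 -m pendant '[[0.9,0,0,0.008,0,0,0],[0.9,0,0,0.016,0,0,0],[0.9,0,0,0.016,0,0,0],[0.9,0,0,0.016,0,0,0]]'
```

```text
t: 16.28
tool_pos: [433.9, -119.2, 145.2]
eef_rot: [0.845, 0.535, -0.001, -0.001]
force: [-0.9, 0.0, -1.7]
width: 0.169
finger_force: 80.2
t: 16.95
tool_pos: [437.1, -121.4, -2.4]
eef_rot: [0.846, 0.534, 0.0, 0.001]
force: [0.8, 0.4, -0.5]
width: 0.171
finger_force: 80.2
t: 17.28
tool_pos: [436.3, -120.8, -6.5]
eef_rot: [0.845, 0.534, 0.0, 0.0]
force: [0.2, -0.8, -0.7]
width: 0.171
finger_force: 80.2
```

```bash
python3 -m pendant '[[0.9,0,0,0.008,0,0,0],[0.9,0,0,0.012,0,0,0],[0.9,0,0,0.012,0,0,0]]'|egrep 'tool|^force'
```

```text
tool_pos: [435.7, -120.5, -10.2]
force: [-0.5, -0.3, -1.0]
```

```bash
python3 -m pendant '[[0.9,0,0,0.008,0,0,0],[0.9,0,0,0.008,0,0,0],[0.9,0,0,0.008,0,0,0]]'|egrep 'tool|^force'
```

```text
tool_pos: [436.1, -120.6, -12.0]
force: [0.0, -0.2, -0.2]
```

```bash
python3 -m pendant '[[0.9,0,0,0.004,0,0,0],[0.9,0,0,0.004,0,0,0],[0.9,0,0,0.004,0,0,0]]'|egrep 'tool|^force'
```

```text
tool_pos: [436.1, -120.7, -12.1]
force: [-3.1, 0.3, 10.1]
```

```bash
python3 -m pendant '[[-0.2,0,0,-0.004,0,0,0],[-0.2,0,0,-0.004,0,0,0],[-0.2,0,0,-0.004,0,0,0],[-0.2,0,0,-0.004,0,0,0],[-0.2,0,0,-0.06,0,0,0],[-0.2,0,0,-0.2,0,0,0],[-0.2,0,0,-0.36,0,0,0],[-0.2,0,0,-0.5,0,0,0],[-0.2,0,0,-0.6,0,0,0],[-0.2,0,0,-0.6,0,0,0],[-0.2,0,0,-0.6,0,0,0]]'
python3 - <<'E'
from h import *
a=cam("top")
cv2.imwrite("pics/top2.png",cv2.resize(bgr(a)[150:300,180:460],None,fx=2.8,fy=2.8,interpolation=cv2.INTER_CUBIC))
print(env.read_state()["joint_pos"].round(2))
i=a["pixels"].astype(int); v0,v1,u0,u1=150,235,280,350
m=(i[v0:v1,u0:u1].min(2)>120)
# white blob inside mat: print darker mat bbox and white blob
mat=(i[v0:v1,u0:u1].max(2)<60).astype(np.uint8)
k,l,stt,ce=cv2.connectedComponentsWithStats(mat); j=1+stt[1:,4].argmax(); print("mat",stt[j]+[u0,v0,0,0,0])
hull=cv2.convexHull(np.argwhere(l==j)[:,::-1].astype(np.int32)); hm=np.zeros_like(mat); cv2.fillConvexPoly(hm,hull,1)
w=(hm>0)&(i[v0:v1,u0:u1].min(2)>75)
pts=np.argwhere(w)[:,::-1]; r=cv2.minAreaRect(pts.astype(np.float32)); print("white",r[0]+np.array([u0,v0]),r[1:],len(pts)); print(onto(a,cv2.boxPoints(r)+[u0,v0],3).round(1))
E
```

```text
t: 18.95
tool_pos: [437.5, -121.1, 138.9]
eef_rot: [0.845, 0.534, 0.001, 0.002]
force: [-0.5, -0.2, -0.2]
width: 0.6
finger_force: 0.0
[-0.32 -0.11  2.14  0.    1.11  0.12]
mat [ 292  166   47   60 1347]
white [314.78378296 195.79729462] ((39.29135513305664, 55.238059997558594), 9.462321281433105) 751
[[ 530.8   23.     3. ]
 [ 669.7   -2.1    3. ]
 [ 651.4 -100.9    3. ]
 [ 512.8  -75.     3. ]]
```

View pics/top2.png

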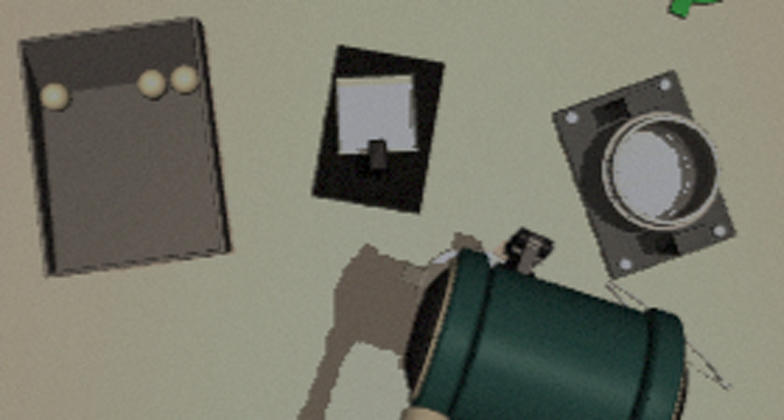

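The jar is open at crop (660,170), the scoop is undisturbed on its mat with the grip at (377,155), and all three balls are still in the tray. Next I'll go to the scoop grip.

Run:
```python
from h import *
ctip(env.read_state(),([500,-80,164],rot(-1.0)),([560,-39.5,150],rot(0.028)),([560,-39.5,64],rot(0.028)))
```

```text
ROW [0.257, 0.162, -0.006] [0.0, 0.0, -0.646] rows>=8.1
ROW [0.007, 0.289, 0.056] [0.0, 0.0, -0.654] rows>=8.2
ROW [0.0, 0.0, 0.344] [0.0, 0.0, 0.0] rows>=2.1
```

```bash
python3 -m pendant '[[-0.2,0.257,0.162,-0.006,0,0,-0.646],[-0.2,0.257,0.162,-0.006,0,0,-0.646],[-0.2,0.257,0.162,-0.006,0,0,-0.646],[-0.2,0.257,0.162,-0.006,0,0,-0.646],[-0.2,0.257,0.162,-0.006,0,0,-0.646],[-0.2,0.257,0.162,-0.006,0,0,-0.646],[-0.2,0.257,0.162,-0.006,0,0,-0.646],[-0.2,0.257,0.162,-0.006,0,0,-0.646],[-0.2,0.257,0.162,-0.006,0,0,-0.646],[-0.2,0.257,0.162,-0.006,0,0,-0.646]]'|grep tool
python3 -m pendant '[[-0.2,0.007,0.289,0.056,0,0,-0.654],[-0.2,0.007,0.289,0.056,0,0,-0.654],[-0.2,0.007,0.289,0.056,0,0,-0.654],[-0.2,0.007,0.289,0.056,0,0,-0.654],[-0.2,0.007,0.289,0.056,0,0,-0.654],[-0.2,0.007,0.289,0.056,0,0,-0.654],[-0.2,0.007,0.289,0.056,0,0,-0.654],[-0.2,0.007,0.289,0.056,0,0,-0.654],[-0.2,0.007,0.289,0.056,0,0,-0.654],[-0.2,0.007,0.289,0.056,0,0,-0.654],[-0.2,0.007,0.289,0.056,0,0,-0.654]]'
python3 - <<'E'
from h import *
st=env.read_state(); print(st["joint_pos"].round(2)); ctip(st,([560,-39.5,64],rot(0.028)))
E
```

```text
tool_pos: [498.5, -79.6, 136.2]
t: 20.75
tool_pos: [559.3, -39.4, 123.5]
eef_rot: [-0.012, 1.0, 0.0, -0.001]
force: [-0.5, 0.9, -0.9]
width: 0.603
finger_force: 0.0
[-0.11  0.12  1.94 -0.    1.09 -1.71]
ROW [-0.003, -0.001, 0.34] [0.0, -0.001, -0.002] rows>=2.0
```

```bash
python3 -m pendant '[[-0.2,-0.003,0,0.1,0,0,0],[-0.2,-0.003,0,0.2,0,0,0],[-0.2,-0.003,0,0.28,0,0,0],[-0.2,-0.003,0,0.34,0,0,0],[-0.2,-0.003,0,0.34,0,0,0],[-0.2,-0.003,0,0.34,0,0,0]]'|egrep 'tool|^force'
python3 -m pendant '[[0.4,0,0,0,0,0,0],[0.9,0,0,0,0,0,0],[0.9,0,0,0,0,0,0],[0.9,0,0,0,0,0,0],[0.9,0,0,0,0,0,0],[0.9,0,0,0,0,0,0],[0.9,0,0,0,0,0,0],[0.9,0,0,0,0,0,0]]' 100
```

```text
tool_pos: [559.3, -39.3, 38.2]
force: [-0.0, 0.3, 1.0]
t: 21.92
tool_pos: [562.1, -39.5, 41.2]
eef_rot: [-0.014, 1.0, -0.0, 0.002]
force: [-0.4, 0.4, 5.9]
width: 0.173
finger_force: 97.9
```

```bash
cat >> h.py <<'E'
def white(c,u0,v0,u1,v1,name=None,th=75):
    i=c["pixels"].astype(int)[v0:v1,u0:u1]; m=(i.min(2)>th).astype(np.uint8)
    return m
E
python3 -m pendant '[[0.9,0,0,-0.05,0,0,0],[0.9,0,0,-0.1,0,0,0],[0.9,0,0,-0.2,0,0,0],[0.9,0,0,-0.3,0,0,0],[0.9,0,0,-0.4,0,0,0],[0.9,0,0,-0.4,0,0,0],[0.9,0,0,-0.4,0,0,0],[0.9,0,0,-0.4,0,0,0]]'
python3 - <<'E'
from h import *
a=cam("top");st=env.read_state()
cv2.imwrite("pics/l0.png",bgr(a)[140:240,270:370]); np.savez("l0.npz",p=st["tool_pos"],q=st["eef_rot"])
E
python3 -m pendant '[[0.9,0,0,0,0,-0.06,0],[0.9,0,0,0,0,-0.12,0],[0.9,0,0,0,0,-0.18,0],[0.9,0,0,0,0,-0.222,0],[0.9,0,0,0,0,-0.222,0],[0.9,0,0,0,0,-0.222,0],[0.9,0,0,0,0,-0.222,0]]'
python3 - <<'E'
from h import *
a=cam("top");s=cam("side");st=env.read_state()
cv2.imwrite("pics/l1.png",bgr(a)[140:240,270:370]); print(st["tool_pos"],R.from_quat(st["eef_rot"]).as_matrix().round(3).tolist())
S=bgr(s)[130:260,280:380]; cv2.imwrite("pics/l1s.png",S)
f=lambda i,k:cv2.convertScaleAbs(cv2.resize(i,None,fx=k,fy=k,interpolation=cv2.INTER_CUBIC),alpha=1.2,beta=10)
c=np.hstack([f(cv2.imread("pics/l0.png"),2.6),f(cv2.imread("pics/l1.png"),2.6),f(S[:100],2.6)])
cv2.imwrite("pics/c10.png",c); print(c.shape, np.load("l0.npz")["p"])
E
```

```text
t: 22.58
tool_pos: [560.2, -39.4, 139.4]
eef_rot: [-0.014, 1.0, -0.0, -0.0]
force: [-0.6, -0.2, -2.1]
width: 0.175
finger_force: 97.3
t: 23.22
tool_pos: [560.8, -39.5, 139.2]
eef_rot: [-0.013, 0.985, 0.002, 0.173]
force: [-0.1, 0.0, -0.8]
width: 0.172
finger_force: 97.4
[561.98737272 -39.52633464 139.99988705] [[-0.939, -0.028, 0.341], [-0.026, 1.0, 0.009], [-0.342, -0.0, -0.94]]
(260, 780, 3) [559.44189824 -39.29664002 138.36456375]
```

View pics/c10.png

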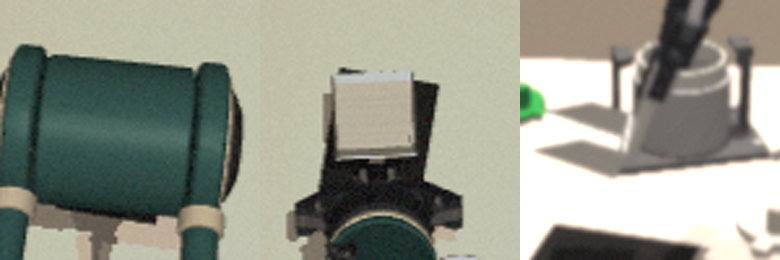

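The middle panel shows the tilted bowl with the lip line at crop (333–413,76). The side panel shows the lip at (628,168). I'll compare those with both offset hypotheses.

Run:
```python
from h import *
a=cam("top");s=cam("side");st=env.read_state();p=st["tool_pos"];Rm=R.from_quat(st["eef_rot"]).as_matrix(); print(p)
for n,o,dz in(("A",38.2,0),("B",63.6,25.4)):
    for y in (-36,36):
        w=p+[0,0,dz]+Rm@np.array([-75,y,o]); print(n,w.round(1),proj(a,w).round(1),proj(s,w).round(1))
print("seen top",[(73/2.6+270,76/2.6+140),(153/2.6+270,76/2.6+140)],"side",(321.5,194.6))
```

```text
[561.91220482 -39.4591715  139.96017646]
A [646.4 -73.1 129.7] [[329.3 167.1]] [[290.8 172.5]]
A [644.4  -1.1 129.7] [[297.7 168.5]] [[285.8 187.6]]
B [655.1 -72.9 131.2] [[329.2 163.2]] [[286.9 171.8]]
B [653.1  -0.9 131.2] [[297.5 164.6]] [[281.7 186.9]]
seen top [(298.0769230769231, 169.23076923076923), (328.84615384615387, 169.23076923076923)] side (321.5, 194.6)
```

Hypothesis A holds: the offset is along the tool axis, predicted row about 168 against 169.2 seen. The scoop lip is at tool (-73.5, 0, 38.2). Now I'll plan the first scoop, at tray y = -36.5.

```bash
cat >> h.py <<'E'
LIP=np.array([-73.5,0,38.2]); YAW=0.118; O=np.array([577.5,183.0,0])
def TW(x,y,z): return O+[x*np.cos(YAW)-y*np.sin(YAW),x*np.sin(YAW)+y*np.cos(YAW),z]
def lip(w,yaw,tilt): Rm=rot(yaw,tilt); return np.array(w,float)-Rm@LIP,Rm
def tl(x,y,z,tilt): return lip(TW(x,y,z),YAW,tilt)
def fl(x): return 4+(58-x)*np.tan(np.radians(6))
def where():
    st=env.read_state();Rm=R.from_quat(st["eef_rot"]).as_matrix();w=st["tool_pos"]+Rm@LIP-O
    print("lip tray",round(w[0]*np.cos(YAW)+w[1]*np.sin(YAW),1),round(-w[0]*np.sin(YAW)+w[1]*np.cos(YAW),1),round(w[2],1),"tilt",np.arcsin(-Rm[2,0]).round(3)*-1,"F",st["force"].round(1),"w",round(st["width"],3),"j",st["joint_pos"].round(2))
def rel(*wps):
    st=env.read_state()
    for w in wps: go(*w,st)
E
python3 - <<'E'
from h import *
where()
chain(env.read_state(),tl(0,-36.5,90,.12),tl(5,-36.5,fl(5)+6,.12))
E
```

```text
lip tray 40.1 -226.5 129.2 tilt -0.349 F [-0.1 -0.8 -1.2] w 0.174 j [-0.16 -0.12  2.19  0.09  0.74 -1.81]
ROW [0.166, 0.718, -0.047] [-0.007, 0.298, -0.058] rows>=4.4
ROW [-0.055, 0.0, 0.293] [-0.0, -0.0, -0.0] rows>=1.8
```

```bash
python3 -m pendant '[[0.9,0.04,0.18,-0.012,0,0.07,-0.015],[0.9,0.08,0.36,-0.024,0,0.15,-0.03],[0.9,0.125,0.54,-0.036,0,0.22,-0.045],[0.9,0.166,0.718,-0.047,-0.007,0.298,-0.058],[0.9,0.166,0.718,-0.047,-0.007,0.298,-0.058],[0.9,0.166,0.718,-0.047,-0.007,0.298,-0.058],[0.9,0.166,0.718,-0.047,-0.007,0.298,-0.058],[0.9,0.166,0.718,-0.047,-0.007,0.298,-0.058]]'|egrep 'tool|^force'
python3 - <<'E'
from h import *
where()
rel(tl(0,-36.5,40,.12),tl(5,-36.5,fl(5)+6,.12))
E
```

```text
tool_pos: [513.1, 138.5, 136.2]
force: [0.4, -0.0, -0.6]
lip tray -0.8 -36.6 89.5 tilt 0.119 F [ 0.4 -0.  -0.6] w 0.171 j [ 0.21  0.13  1.9   0.01  1.23 -1.48]
ROW [-0.027, 0.001, 0.196] [-0.0, 0.0, 0.001] rows>=1.2
ROW [-0.058, 0.001, 0.291] [-0.0, 0.0, 0.001] rows>=1.8
```

```bash
python3 -m pendant '[[0.9,-0.013,0.001,0.1,0,0,0],[0.9,-0.027,0.001,0.196,0,0,0],[0.9,-0.045,0.001,0.25,0,0,0],[0.9,-0.058,0.001,0.291,0,0,0],[0.9,-0.058,0.001,0.291,0,0,0],[0.9,-0.058,0.001,0.291,0,0,0],[0.9,-0.058,0.001,0.291,0,0,0],[0.9,-0.058,0.001,0.291,0,0,0]]'|egrep 'tool|^force'
python3 - <<'E'
from h import *
where(); print(fl(5))
a=cam("top")
E
python3 -m pendant '[[0.9,0,0,0.008,0,0,0],[0.9,0,0,0.012,0,0,0],[0.9,0,0,0.012,0,0,0]]'|egrep 'tool|^force'
```

```text
tool_pos: [519.6, 139.8, 63.8]
force: [0.3, -0.1, -0.7]
lip tray 5.9 -36.0 17.3 tilt 0.117 F [ 0.3 -0.1 -0.7] w 0.171 j [ 0.21  0.22  1.94  0.01  1.1  -1.49]
9.570524469080853
tool_pos: [517.9, 139.8, 59.4]
force: [1.0, -0.3, -1.0]
```

```bash
python3 -m pendant '[[0.9,0,0,0.006,0,0,0],[0.9,0,0,0.006,0,0,0],[0.9,0,0,0.006,0,0,0]]'|egrep 'tool|^force'; python3 -c "
from h import *
where()"
```

```text
tool_pos: [517.6, 139.8, 57.7]
force: [0.8, -0.4, -1.2]
lip tray 3.8 -35.8 10.9 tilt 0.12 F [ 0.8 -0.4 -1.2] w 0.176 j [ 0.21  0.23  1.95  0.01  1.09 -1.49]
```

```bash
python3 -m pendant '[[0.9,0,0,0.006,0,0,0],[0.9,0,0,0.006,0,0,0],[0.9,0,0,0.006,0,0,0]]'|egrep 'tool|^force'; python3 -c "
from h import *
where()"
```

```text
tool_pos: [517.8, 139.8, 56.7]
force: [-1.1, -0.1, 1.7]
lip tray 4.1 -35.8 10.1 tilt 0.119 F [-1.1 -0.1  1.7] w 0.174 j [ 0.21  0.23  1.95  0.01  1.08 -1.49]
```

```bash
python3 -m pendant '[[0.9,0,0,0.004,0,0,0],[0.9,0,0,0.004,0,0,0],[0.9,0,0,0.004,0,0,0]]'|egrep 'tool|^force'; python3 -c "
from h import *
where()"
```

```text
tool_pos: [517.7, 139.8, 56.6]
force: [-3.6, -0.5, 7.3]
lip tray 4.0 -35.8 9.9 tilt 0.119 F [-3.6 -0.5  7.3] w 0.173 j [ 0.21  0.23  1.95  0.01  1.08 -1.49]
```

Run:
```python
from h import *
rel(*[tl(x,-37,fl(x)+.5,.118) for x in (12,24,34,42,48,53,57)])
```

```text
ROW [-0.032, -0.005, -0.001] [0.0, -0.001, 0.0] rows>=0.2
ROW [-0.08, -0.005, -0.002] [0.0, -0.001, 0.0] rows>=0.5
ROW [-0.12, -0.005, -0.003] [0.0, -0.001, 0.0] rows>=0.7
ROW [-0.152, -0.005, -0.003] [0.0, -0.001, 0.0] rows>=0.9
ROW [-0.177, -0.005, -0.003] [0.0, -0.001, 0.0] rows>=1.1
ROW [-0.197, -0.005, -0.004] [0.0, -0.001, 0.0] rows>=1.2
ROW [-0.213, -0.005, -0.004] [0.0, -0.001, 0.0] rows>=1.3
```

```bash
python3 -m pendant '[[0.9,-0.032,-0.005,-0.001,0,0,0],[0.9,-0.08,-0.005,-0.001,0,0,0],[0.9,-0.12,-0.005,-0.001,0,0,0],[0.9,-0.152,-0.005,-0.002,0,0,0],[0.9,-0.177,-0.005,-0.002,0,0,0],[0.9,-0.187,-0.005,-0.003,0,0,0],[0.9,-0.197,-0.005,-0.003,0,0,0],[0.9,-0.205,-0.005,-0.003,0,0,0],[0.9,-0.213,-0.005,-0.003,0,0,0],[0.9,-0.213,-0.005,-0.003,0,0,0],[0.9,-0.213,-0.005,-0.003,0,0,0]]'|egrep 'tool|^force'
python3 - <<'E'
from h import *
where()
import numpy as np
W=[]
for phi in(-.06,0,.06,.12,.18,.24,.3):
    d=83*(np.sin(phi)+.105*np.cos(phi))/1.105+2.5; W.append(tl(57+d,-37,4.3+d,-phi)); print(round(d,1))
rel(*W)
E
```

```text
tool_pos: [569.0, 144.8, 51.5]
force: [-7.0, -0.9, 12.1]
lip tray 55.4 -36.9 4.6 tilt 0.123 F [-7.  -0.9 12.1] w 0.173 j [ 0.2   0.32  1.84  0.01  1.1  -1.5 ]
5.9
10.4
14.9
19.3
23.7
28.0
32.2
ROW [-0.018, -0.0, -0.007] [0.0, -0.04, 0.0] rows>=0.5
ROW [-0.026, -0.0, -0.009] [0.0, -0.078, 0.0] rows>=1.0
ROW [-0.036, -0.0, -0.01] [0.0, -0.116, 0.0] rows>=1.5
ROW [-0.046, -0.0, -0.011] [0.0, -0.154, 0.0] rows>=1.9
ROW [-0.057, -0.0, -0.011] [0.0, -0.193, 0.0] rows>=2.4
ROW [-0.069, -0.0, -0.01] [0.0, -0.231, 0.0] rows>=2.9
ROW [-0.082, -0.0, -0.009] [0.0, -0.269, 0.0] rows>=3.4
```

```bash
python3 -m pendant '[[0.9,-0.008,0,-0.007,0,-0.03,0],[0.9,-0.013,0,-0.009,0,-0.05,0],[0.9,-0.02,0,-0.011,0,-0.078,0],[0.9,-0.025,0,-0.012,0,-0.097,0],[0.9,-0.03,0,-0.012,0,-0.116,0],[0.9,-0.04,0,-0.013,0,-0.154,0],[0.9,-0.051,0,-0.013,0,-0.193,0],[0.9,-0.063,0,-0.012,0,-0.231,0],[0.9,-0.076,0,-0.011,0,-0.269,0],[0.9,-0.076,0,-0.011,0,-0.269,0],[0.9,-0.076,0,-0.011,0,-0.269,0]]'|egrep 'tool|^force'
python3 - <<'E'
from h import *
where()
rel(tl(75,-37,60,-.3),tl(70,-37,110,-.3),tl(60,-30,130,-.3))
s=cam("side"); cv2.imwrite("pics/s11.png",bgr(s))
E
```

```text
tool_pos: [587.6, 146.7, 49.3]
force: [-2.7, -0.0, 0.4]
lip tray 87.2 -37.1 34.5 tilt -0.3 F [-2.7 -0.   0.4] w 0.176 j [ 0.22  0.11  2.14 -0.05  0.6  -1.43]
ROW [0.017, 0.001, -0.112] [0.0, -0.0, 0.0] rows>=0.7
ROW [-0.023, 0.001, -0.309] [0.0, -0.0, 0.0] rows>=1.9
ROW [-0.009, 0.029, -0.397] [0.0, -0.0, 0.0] rows>=2.4
```

```bash
python3 -m pendant '[[0.9,0.01,0,-0.05,0,0,0],[0.9,0.017,0,-0.112,0,0,0],[0.9,-0.003,0,-0.2,0,0,0],[0.9,-0.023,0,-0.28,0,0,0],[0.9,-0.023,0,-0.309,0,0,0],[0.9,-0.023,0,-0.309,0,0,0],[0.9,-0.023,0,-0.309,0,0,0]]'|egrep 'tool|^force'
python3 - <<'E'
from h import *
where()
a=cam("top"); cv2.imwrite("pics/t12.png",bgr(a))
i=a["pixels"].astype(int); r=i[150:255,185:270]; print(np.percentile(r.min(2),[50,90,99]))
m=((r[...,0]>150)&(r[...,0]-r[...,2]>10)).astype(np.uint8)
k,l,s,c=cv2.connectedComponentsWithStats(m)
for j in range(1,k):
    if s[j,4]>5: print(s[j],(c[j]+[185,150]).round(1))
cv2.imwrite("pics/c12.png",cv2.resize(bgr(a)[140:260,180:290],None,fx=5,fy=5,interpolation=cv2.INTER_CUBIC))
E
```

```text
tool_pos: [572.5, 144.9, 126.1]
force: [-0.5, 0.0, -2.1]
lip tray 72.1 -37.2 111.6 tilt -0.304 F [-0.5  0.  -2.1] w 0.179 j [ 0.23 -0.02  2.11 -0.05  0.75 -1.43]
[ 62. 132. 149.]
[   0    0   85   80 1761] [232.4 173.7]
[ 32  17  29  26 324] [230.7 176.1]
[11 31  6  7 30] [198.5 183.6]
[52 35  8  7 41] [240.7 187.9]
[40 36  7  8 39] [228.1 189.7]
[80 75  5 18 56] [267.6 231.8]
```

View pics/c12.png

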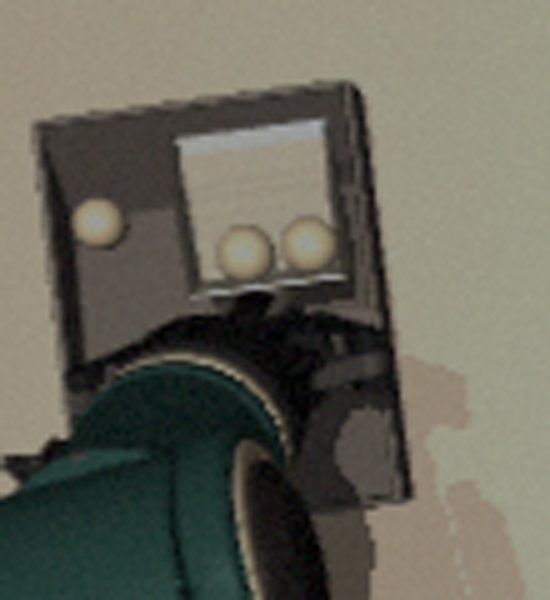

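Two balls lie in the raised bowl at crop (243,253) and (310,243), and the third is still in the tray at (98,222). I'll carry these two to the jar, lip up, ramping the speed gently.

```bash
cat >> h.py <<'E'
from scipy.spatial.transform import Slerp
def ramp(p,Rm,fr,st=None):
    "print rows for fractions fr of the way to p,Rm"
    st=st or env.read_state(); p0=st["tool_pos"]; q0=R.from_quat(st["eef_rot"]); sl=Slerp([0,1],R.concatenate([q0,R.from_matrix(Rm)]))
    for f in fr:
        r=sl(f); d=q0.inv().apply(f*(np.array(p)-p0))/250; w=(q0.inv()*r).as_rotvec()/(np.pi/2); print([0.9]+np.round(np.r_[d,w],3).tolist())
F9=(.06,.17,.32,.5,.68,.83,.94,1)
def step(p,Rm): return {"tool_pos":np.array(p,float),"eef_rot":R.from_matrix(Rm).as_quat()}
E
python3 - <<'E'
from h import *
st=env.read_state()
A=([510,80,168],rot(-.45,-.3)); B=([495,-60,172],rot(-.9,-.3)); C=lip([544.3-.313*20,-279.3+.95*20,150],-1.252,-.3); print(C[0])
ramp(*A,F9,st);ramp(*B,F9,step(*A));ramp(*C,F9,step(*B))
E
```

```text
[ 512.49405016 -182.9007144   164.77311869]
[0.9, 0.013, -0.014, -0.015, 0.006, 0.0, 0.021]
[0.9, 0.036, -0.039, -0.042, 0.018, 0.0, 0.059]
[0.9, 0.068, -0.073, -0.079, 0.034, 0.0, 0.111]
[0.9, 0.106, -0.114, -0.123, 0.054, 0.0, 0.173]
[0.9, 0.144, -0.155, -0.168, 0.073, 0.0, 0.235]
[0.9, 0.175, -0.189, -0.205, 0.089, 0.001, 0.287]
[0.9, 0.198, -0.214, -0.232, 0.101, 0.001, 0.325]
[0.9, 0.211, -0.228, -0.247, 0.107, 0.001, 0.345]
[0.9, -0.011, -0.032, 0.002, 0.005, 0.0, 0.016]
[0.9, -0.032, -0.09, 0.007, 0.014, 0.0, 0.047]
[0.9, -0.059, -0.17, 0.013, 0.027, 0.0, 0.088]
[0.9, -0.093, -0.265, 0.02, 0.042, 0.0, 0.137]
[0.9, -0.126, -0.361, 0.028, 0.058, -0.0, 0.186]
[0.9, -0.154, -0.44, 0.034, 0.07, 0.0, 0.227]
[0.9, -0.175, -0.499, 0.038, 0.08, -0.0, 0.257]
[0.9, -0.186, -0.53, 0.041, 0.085, -0.0, 0.274]
[0.9, -0.024, -0.015, 0.009, 0.004, -0.0, 0.013]
[0.9, -0.068, -0.043, 0.026, 0.011, -0.0, 0.036]
[0.9, -0.128, -0.08, 0.049, 0.021, -0.0, 0.069]
[0.9, -0.2, -0.125, 0.077, 0.033, -0.0, 0.107]
[0.9, -0.273, -0.171, 0.105, 0.045, -0.0, 0.146]
[0.9, -0.333, -0.208, 0.128, 0.055, -0.0, 0.178]
[0.9, -0.377, -0.236, 0.145, 0.062, -0.0, 0.201]
[0.9, -0.401, -0.251, 0.154, 0.066, 0.0, 0.214]
```

```bash
python3 -m pendant '[[0.9,0.013,-0.014,-0.015,0.006,0,0.021],[0.9,0.036,-0.039,-0.042,0.018,0,0.059],[0.9,0.068,-0.073,-0.079,0.034,0,0.111],[0.9,0.106,-0.114,-0.123,0.054,0,0.173],[0.9,0.144,-0.155,-0.168,0.073,0,0.235],[0.9,0.175,-0.189,-0.205,0.089,0,0.287],[0.9,0.198,-0.214,-0.232,0.101,0,0.325],[0.9,0.211,-0.228,-0.247,0.107,0,0.345],[0.9,0.211,-0.228,-0.247,0.107,0,0.345],[0.9,0.211,-0.228,-0.247,0.107,0,0.345]]'|egrep 'tool|^force'
python3 -m pendant '[[0.9,-0.011,-0.032,0.002,0.005,0,0.016],[0.9,-0.032,-0.09,0.007,0.014,0,0.047],[0.9,-0.059,-0.17,0.013,0.027,0,0.088],[0.9,-0.093,-0.265,0.02,0.042,0,0.137],[0.9,-0.126,-0.361,0.028,0.058,0,0.186],[0.9,-0.154,-0.44,0.034,0.07,0,0.227],[0.9,-0.175,-0.499,0.038,0.08,0,0.257],[0.9,-0.186,-0.53,0.041,0.085,0,0.274],[0.9,-0.186,-0.53,0.041,0.085,0,0.274],[0.9,-0.186,-0.53,0.041,0.085,0,0.274]]'|egrep 'tool|^force'
python3 -m pendant '[[0.9,-0.024,-0.015,0.009,0.004,0,0.013],[0.9,-0.068,-0.043,0.026,0.011,0,0.036],[0.9,-0.128,-0.08,0.049,0.021,0,0.069],[0.9,-0.2,-0.125,0.077,0.033,0,0.107],[0.9,-0.273,-0.171,0.105,0.045,0,0.146],[0.9,-0.333,-0.208,0.128,0.055,0,0.178],[0.9,-0.377,-0.236,0.145,0.062,0,0.201],[0.9,-0.401,-0.251,0.154,0.066,0,0.214],[0.9,-0.401,-0.251,0.154,0.066,0,0.214],[0.9,-0.401,-0.251,0.154,0.066,0,0.214]]'|egrep 'tool|^force'
cat >> h.py <<'E'
def blobs(c,u0,v0,u1,v1):
    i=c["pixels"].astype(int)[v0:v1,u0:u1]; m=((i[...,0]>150)&(i[...,0]-i[...,2]>10)).astype(np.uint8)
    k,l,s,ce=cv2.connectedComponentsWithStats(m)
    return [(int(s[j,4]),(ce[j]+[u0,v0]).round(1).tolist()) for j in range(1,k) if 8<s[j,4]<120]
JH=-1.252; J=np.array([544.3,-279.3])
def jl(back,z,tilt): return lip(np.r_[J-back*np.array([np.cos(JH),np.sin(JH)]),z],JH,tilt)
def wherej():
    st=env.read_state();Rm=R.from_quat(st["eef_rot"]).as_matrix();w=st["tool_pos"]+Rm@LIP; h=np.array([np.cos(JH),np.sin(JH)]);d=w[:2]-J
    print("lip ahead of axis",(d@h).round(1),"side",(d@[-h[1],h[0]]).round(1),"z",w[2].round(1),"yaw",np.arctan2(-Rm[1,0],-Rm[0,0]).round(3),"tilt",np.arcsin(Rm[2,0]).round(3),"F",st["force"].round(1),"j",st["joint_pos"].round(2))
E
python3 - <<'E'
from h import *
wherej(); a=cam("top"); print(blobs(a,340,130,460,260)); cv2.imwrite("pics/t13.png",bgr(a))
rel(jl(16,118,-.2),jl(16,108,-.1),jl(16,108,0),jl(16,108,.1),jl(16,108,.2),jl(16,108,.3),jl(16,108,.4),jl(16,108,.5))
E
```

```text
tool_pos: [509.7, 80.1, 167.4]
force: [0.9, 0.0, -1.2]
tool_pos: [495.4, -59.9, 172.1]
force: [0.4, 0.1, -1.7]
tool_pos: [513.0, -182.4, 165.3]
force: [-1.0, 0.2, -1.4]
lip ahead of axis -20.3 side 0.7 z 150.5 yaw -1.252 tilt -0.3 F [-1.   0.2 -1.4] j [-0.21 -0.06  2.07 -0.31  1.   -0.38]
[(43, [390.8, 215.5]), (41, [395.6, 228.1])]
ROW [0.004, -0.003, 0.101] [0.002, 0.064, 0.0] rows>=0.8
ROW [-0.004, -0.003, 0.113] [0.002, 0.127, 0.001] rows>=1.6
ROW [-0.026, -0.003, 0.088] [0.002, 0.191, 0.001] rows>=2.4
ROW [-0.05, -0.003, 0.066] [0.002, 0.255, 0.001] rows>=3.2
ROW [-0.077, -0.003, 0.046] [0.002, 0.318, 0.001] rows>=4.0
ROW [-0.105, -0.003, 0.029] [0.002, 0.382, 0.001] rows>=4.8
ROW [-0.135, -0.003, 0.015] [0.002, 0.446, 0.001] rows>=5.6
ROW [-0.166, -0.003, 0.004] [0.002, 0.509, 0.001] rows>=6.4
```

Both balls are still aboard, seen at (391,216) and (396,228). I'll tilt slowly with the lip about 19 mm before the jar axis.

```bash
python3 -m pendant '[[0.9,0.006,-0.002,0.05,0,0.03,0],[0.9,0.012,-0.003,0.101,0,0.064,0],[0.9,0.008,-0.003,0.113,0,0.127,0],[0.9,-0.002,-0.003,0.1,0,0.16,0],[0.9,-0.014,-0.003,0.09,0,0.191,0],[0.9,-0.026,-0.003,0.08,0,0.223,0],[0.9,-0.038,-0.003,0.07,0,0.255,0],[0.9,-0.042,-0.003,0.067,0,0.264,0],[0.9,-0.042,-0.003,0.067,0,0.264,0],[0.9,-0.042,-0.003,0.067,0,0.264,0],[0.9,-0.042,-0.003,0.067,0,0.264,0],[0.9,-0.042,-0.003,0.067,0,0.264,0]]'|egrep 'tool|^force'
python3 - <<'E'
from h import *
wherej(); a=cam("top"); print(blobs(a,340,130,460,260)); cv2.imwrite("pics/t14.png",bgr(a))
rel(jl(19,107,.2),jl(19,107,.3),jl(19,107,.4),jl(19,107,.5))
E
```

```text
tool_pos: [516.7, -196.2, 152.5]
force: [0.4, 0.1, -1.6]
lip ahead of axis -18.9 side 0.0 z 106.2 yaw -1.25 tilt 0.114 F [ 0.4  0.1 -1.6] j [-0.46  0.13  1.87  0.09  1.22 -0.82]
[(57, [419.8, 220.2])]
ROW [-0.013, 0.0, -0.027] [0.001, 0.055, 0.001] rows>=0.7
ROW [-0.032, 0.0, -0.054] [0.001, 0.118, 0.001] rows>=1.5
ROW [-0.054, 0.0, -0.079] [0.001, 0.182, 0.002] rows>=2.3
ROW [-0.078, 0.0, -0.102] [0.001, 0.246, 0.002] rows>=3.1
```

```bash
python3 -m pendant '[[0.9,-0.004,0,-0.009,0,0.02,0],[0.9,-0.013,0,-0.027,0,0.055,0],[0.9,-0.013,0,-0.027,0,0.055,0],[0.9,-0.013,0,-0.027,0,0.055,0],[0.9,-0.032,0,-0.054,0,0.118,0],[0.9,-0.032,0,-0.054,0,0.118,0],[0.9,-0.054,0,-0.079,0,0.182,0],[0.9,-0.078,0,-0.102,0,0.246,0],[0.9,-0.078,0,-0.102,0,0.246,0],[0.9,-0.078,0,-0.102,0,0.246,0],[0.9,-0.078,0,-0.102,0,0.246,0],[0.9,-0.078,0,-0.102,0,0.246,0]]'|egrep 'tool|^force'
python3 - <<'E'
from h import *
wherej()
C=lip([544.3-.313*30,-279.3+.95*30,150],JH,-.05); B=([495,-60,172],rot(-.5,0)); A=tl(0,37,110,.118)
ramp(*C,(.3,.7,1)); ramp(*B,(.15,.45,.8,1),step(*C)); ramp(*A,(.15,.45,.8,1),step(*B))
E
```

```text
tool_pos: [523.9, -217.4, 176.3]
force: [-1.4, 0.9, -1.2]
lip ahead of axis -18.9 side 0.3 z 107.6 yaw -1.249 tilt 0.499 F [-1.4  0.9 -1.2] j [-0.62  0.35  1.63  0.29  1.57 -1.01]
[0.9, 0.047, 0.0, 0.014, 0.0, -0.105, 0.0]
[0.9, 0.11, 0.0, 0.034, 0.001, -0.244, 0.001]
[0.9, 0.157, 0.0, 0.048, 0.002, -0.349, 0.001]
[0.9, 0.071, 0.013, 0.004, -0.002, 0.005, -0.072]
[0.9, 0.214, 0.039, 0.012, -0.005, 0.014, -0.215]
[0.9, 0.38, 0.07, 0.021, -0.01, 0.024, -0.383]
[0.9, 0.475, 0.088, 0.026, -0.012, 0.03, -0.479]
[0.9, 0.073, 0.146, 0.009, 0.003, 0.011, -0.059]
[0.9, 0.218, 0.438, 0.028, 0.01, 0.033, -0.177]
[0.9, 0.388, 0.778, 0.049, 0.019, 0.058, -0.314]
[0.9, 0.485, 0.973, 0.062, 0.023, 0.073, -0.393]
```

```bash
python3 -m pendant '[[0.9,0.047,0,0.014,0,-0.105,0],[0.9,0.11,0,0.034,0,-0.244,0],[0.9,0.157,0,0.048,0,-0.349,0],[0.9,0.157,0,0.048,0,-0.349,0],[0.9,0.157,0,0.048,0,-0.349,0],[0.9,0.157,0,0.048,0,-0.349,0],[0.9,0.157,0,0.048,0,-0.349,0]]'|egrep 'tool|^force'
python3 -m pendant '[[0.9,0.071,0.013,0.004,0,0.005,-0.072],[0.9,0.214,0.039,0.012,-0.005,0.014,-0.215],[0.9,0.38,0.07,0.021,-0.01,0.024,-0.383],[0.9,0.475,0.088,0.026,-0.012,0.03,-0.479],[0.9,0.475,0.088,0.026,-0.012,0.03,-0.479],[0.9,0.475,0.088,0.026,-0.012,0.03,-0.479],[0.9,0.475,0.088,0.026,-0.012,0.03,-0.479],[0.9,0.475,0.088,0.026,-0.012,0.03,-0.479]]'|egrep 'tool|^force'
python3 - <<'E'
from h import *
a=cam("top"); print(blobs(a,340,130,460,260),blobs(a,180,150,270,250)); cv2.imwrite("pics/t15.png",bgr(a))
i=a["pixels"].astype(int); 
for (u,v) in ((410,210),(415,215),(405,205)): print(i[v,u])
A=tl(0,37,110,.118); ramp(*A,(.15,.45,.8,1))
E
```

```text
tool_pos: [511.1, -178.3, 185.4]
force: [0.2, 0.0, -1.5]
tool_pos: [495.6, -61.7, 172.0]
force: [0.2, -0.0, -0.9]
[(14, [422.4, 204.8]), (15, [424.4, 214.1])] [(28, [198.4, 183.6])]
[151 155 157]
[150 152 157]
[152 156 158]
[0.9, 0.074, 0.146, 0.01, 0.004, 0.011, -0.059]
[0.9, 0.222, 0.439, 0.029, 0.011, 0.033, -0.178]
[0.9, 0.395, 0.781, 0.052, 0.02, 0.059, -0.316]
[0.9, 0.494, 0.977, 0.065, 0.025, 0.074, -0.395]
```

```bash
python3 -m pendant '[[0.9,0.074,0.146,0.01,0.004,0.011,-0.059],[0.9,0.222,0.439,0.029,0.011,0.033,-0.178],[0.9,0.395,0.781,0.052,0.02,0.059,-0.316],[0.9,0.494,0.977,0.065,0.025,0.074,-0.395],[0.9,0.494,0.977,0.065,0.025,0.074,-0.395],[0.9,0.494,0.977,0.065,0.025,0.074,-0.395],[0.9,0.494,0.977,0.065,0.025,0.074,-0.395],[0.9,0.494,0.977,0.065,0.025,0.074,-0.395],[0.9,0.494,0.977,0.065,0.025,0.074,-0.395],[0.9,0.494,0.977,0.065,0.025,0.074,-0.395]]'|egrep 'tool|^force'
python3 - <<'E'
from h import *
where(); rel(tl(2,37,50,.118),tl(4,37,fl(4)+2,.118))
E
```

```text
tool_pos: [503.7, 211.9, 156.3]
force: [-0.3, -0.1, 0.4]
lip tray -1.4 37.6 109.6 tilt 0.119 F [-0.3 -0.1  0.4] w 0.174 j [ 0.34  0.14  1.85  0.03  1.27 -1.37]
ROW [-0.042, -0.001, 0.235] [-0.0, -0.001, 0.002] rows>=1.4
ROW [-0.068, -0.001, 0.387] [-0.0, -0.001, 0.002] rows>=2.4
```

```bash
python3 -m pendant '[[0.9,-0.021,-0.001,0.12,0,0,0],[0.9,-0.042,-0.001,0.235,0,0,0],[0.9,-0.06,-0.001,0.33,0,0,0],[0.9,-0.068,-0.001,0.37,0,0,0],[0.9,-0.068,-0.001,0.387,0,0,0],[0.9,-0.068,-0.001,0.387,0,0,0],[0.9,-0.068,-0.001,0.387,0,0,0],[0.9,-0.068,-0.001,0.387,0,0,0]]'|egrep 'tool|^force'
python3 - <<'E'
from h import *
where(); rel(tl(4,37.3,fl(4)+.2,.118),*[tl(x,37.3,fl(x)+.4,.118) for x in (12,24,34,42,48,52,55)])
E
```

```text
tool_pos: [510.4, 213.0, 59.9]
force: [1.0, 0.2, -0.8]
lip tray 5.5 38.0 13.5 tilt 0.115 F [ 1.   0.2 -0.8] w 0.179 j [ 0.33  0.25  1.92  0.03  1.09 -1.37]
ROW [0.004, -0.002, 0.014] [0.0, 0.002, 0.002] rows>=0.1
ROW [-0.028, -0.002, 0.013] [0.0, 0.002, 0.002] rows>=0.2
ROW [-0.076, -0.002, 0.013] [0.0, 0.002, 0.002] rows>=0.5
ROW [-0.117, -0.002, 0.012] [0.0, 0.002, 0.002] rows>=0.7
ROW [-0.149, -0.002, 0.012] [0.0, 0.002, 0.002] rows>=0.9
ROW [-0.173, -0.002, 0.012] [0.0, 0.002, 0.002] rows>=1.0
ROW [-0.189, -0.002, 0.012] [0.0, 0.002, 0.002] rows>=1.1
ROW [-0.201, -0.002, 0.011] [0.0, 0.002, 0.002] rows>=1.2
```

```bash
python3 -m pendant '[[0.9,0,-0.002,0.004,0,0,0],[0.9,0,-0.002,0.006,0,0,0],[0.9,0,-0.002,0.006,0,0,0],[0.9,0,-0.002,0.006,0,0,0]]'|egrep 'tool|^force'
python3 - <<'E'
from h import *
where(); rel(tl(4,37.3,fl(4)+.2,.118),*[tl(x,37.3,fl(x)+.4,.118) for x in (12,24,34,42,48,52,55)])
E
```

```text
tool_pos: [509.0, 212.7, 57.2]
force: [-0.3, -0.8, -0.7]
lip tray 4.0 37.9 10.6 tilt 0.118 F [-0.3 -0.8 -0.7] w 0.176 j [ 0.33  0.25  1.92  0.03  1.09 -1.37]
ROW [-0.001, -0.001, 0.003] [0.0, 0.0, 0.003] rows>=0.0
ROW [-0.033, -0.001, 0.002] [0.0, 0.0, 0.003] rows>=0.2
ROW [-0.081, -0.001, 0.001] [0.0, 0.0, 0.003] rows>=0.5
ROW [-0.121, -0.001, 0.0] [0.0, 0.0, 0.003] rows>=0.7
ROW [-0.153, -0.002, -0.0] [0.0, 0.0, 0.003] rows>=0.9
ROW [-0.177, -0.002, -0.0] [0.0, 0.0, 0.003] rows>=1.1
ROW [-0.193, -0.002, -0.001] [0.0, 0.0, 0.003] rows>=1.2
ROW [-0.206, -0.002, -0.001] [0.0, 0.0, 0.003] rows>=1.2
```

```bash
python3 -m pendant '[[0.9,-0.033,-0.001,0.003,0,0,0],[0.9,-0.081,-0.001,0.002,0,0,0],[0.9,-0.121,-0.001,0.001,0,0,0],[0.9,-0.153,-0.002,0,0,0,0],[0.9,-0.177,-0.002,0,0,0,0],[0.9,-0.185,-0.002,0,0,0,0],[0.9,-0.193,-0.002,-0.001,0,0,0],[0.9,-0.2,-0.002,-0.001,0,0,0],[0.9,-0.206,-0.002,-0.001,0,0,0],[0.9,-0.206,-0.002,-0.001,0,0,0],[0.9,-0.206,-0.002,-0.001,0,0,0]]'|egrep 'tool|^force'
python3 - <<'E'
from h import *
where()
W=[]
for phi in(-.06,0,.06,.12,.18,.24,.3):
    d=83*(np.sin(phi)+.105*np.cos(phi))/1.105+2.5; W.append(tl(55.5+d,37.3,4.3+d,-phi))
rel(*W)
E
```

```text
tool_pos: [559.7, 218.4, 51.3]
force: [-2.3, 0.4, 3.7]
lip tray 55.0 37.6 4.7 tilt 0.118 F [-2.3  0.4  3.7] w 0.175 j [ 0.32  0.34  1.81  0.03  1.1  -1.39]
ROW [-0.014, 0.0, -0.007] [0.0, -0.037, 0.003] rows>=0.5
ROW [-0.023, 0.0, -0.009] [0.0, -0.075, 0.003] rows>=0.9
ROW [-0.032, 0.0, -0.01] [0.0, -0.113, 0.003] rows>=1.4
ROW [-0.042, 0.0, -0.011] [0.0, -0.152, 0.003] rows>=1.9
ROW [-0.053, 0.0, -0.011] [0.0, -0.19, 0.003] rows>=2.4
ROW [-0.065, 0.0, -0.011] [0.001, -0.228, 0.003] rows>=2.9
ROW [-0.078, -0.0, -0.009] [0.001, -0.266, 0.003] rows>=3.3
```

```bash
python3 -m pendant '[[0.9,-0.009,0,-0.007,0,-0.03,0],[0.9,-0.014,0,-0.009,0,-0.05,0],[0.9,-0.021,0,-0.011,0,-0.078,0],[0.9,-0.026,0,-0.012,0,-0.097,0],[0.9,-0.031,0,-0.012,0,-0.116,0],[0.9,-0.041,0,-0.013,0,-0.154,0],[0.9,-0.052,0,-0.013,0,-0.193,0],[0.9,-0.064,0,-0.012,0,-0.231,0],[0.9,-0.077,0,-0.011,0,-0.269,0],[0.9,-0.077,0,-0.011,0,-0.269,0],[0.9,-0.077,0,-0.011,0,-0.269,0]]'|egrep 'tool|^force'
python3 -m pendant '[[0.9,0.01,0,-0.05,0,0,0],[0.9,0.017,0,-0.112,0,0,0],[0.9,-0.003,0,-0.2,0,0,0],[0.9,-0.023,0,-0.28,0,0,0],[0.9,-0.023,0,-0.309,0,0,0],[0.9,-0.023,0,-0.309,0,0,0],[0.9,-0.023,0,-0.309,0,0,0]]'|egrep 'tool|^force'
python3 - <<'E'
from h import *
where(); a=cam("top"); print(blobs(a,180,140,280,250)); cv2.imwrite("pics/t16.png",bgr(a))
st=env.read_state();Rm=R.from_quat(st["eef_rot"]).as_matrix();w=st["tool_pos"]
for b in((-63,34,36),(-73,34,38),(-63,-34,36),(-135,34,36),(-135,-34,36)): print(b,proj(a,w+Rm@(np.array(b)*[1,1,1])).round(1))
A=([510,80,168],rot(-.45,-.3)); F=F9
ramp(*A,F,st)
E
```

```text
tool_pos: [577.3, 220.3, 50.3]
force: [0.4, -0.4, -1.5]
tool_pos: [561.9, 218.6, 127.1]
force: [-0.2, -0.1, -1.9]
lip tray 70.3 37.5 112.7 tilt -0.304 F [-0.2 -0.1 -1.9] w 0.173 j [ 0.38  0.01  2.08 -0.11  0.76 -1.25]
[(42, [193.1, 195.4])]
(-63, 34, 36) [[184.7 178.9]]
(-73, 34, 38) [[184.1 174.5]]
(-63, -34, 36) [[214.  174.9]]
(-135, 34, 36) [[178.4 148.1]]
(-135, -34, 36) [[208.2 144. ]]
[0.9, 0.012, -0.031, -0.014, 0.006, 0.0, 0.021]
[0.9, 0.035, -0.089, -0.041, 0.018, 0.0, 0.059]
[0.9, 0.066, -0.168, -0.077, 0.035, 0.0, 0.111]
[0.9, 0.104, -0.262, -0.121, 0.054, 0.001, 0.174]
[0.9, 0.141, -0.356, -0.164, 0.074, 0.001, 0.237]
[0.9, 0.172, -0.435, -0.2, 0.09, 0.001, 0.289]
[0.9, 0.195, -0.492, -0.227, 0.102, 0.001, 0.327]
[0.9, 0.208, -0.524, -0.241, 0.108, 0.001, 0.348]
```

The ball at (193,195) is near the back of the bowl, between the lip at row 175 and the back wall near row 204. Nothing is left in the tray, so I'll carry it to the jar.

```bash
python3 -m pendant '[[0.9,0.012,-0.031,-0.014,0.006,0,0.021],[0.9,0.035,-0.089,-0.041,0.018,0,0.059],[0.9,0.066,-0.168,-0.077,0.035,0,0.111],[0.9,0.104,-0.262,-0.121,0.054,0,0.174],[0.9,0.141,-0.356,-0.164,0.074,0,0.237],[0.9,0.172,-0.435,-0.2,0.09,0,0.289],[0.9,0.195,-0.492,-0.227,0.102,0,0.327],[0.9,0.208,-0.524,-0.241,0.108,0,0.348],[0.9,0.208,-0.524,-0.241,0.108,0,0.348],[0.9,0.208,-0.524,-0.241,0.108,0,0.348]]'|egrep 'tool|^force'
python3 -m pendant '[[0.9,-0.011,-0.032,0.002,0.005,0,0.016],[0.9,-0.032,-0.09,0.007,0.014,0,0.047],[0.9,-0.059,-0.17,0.013,0.027,0,0.088],[0.9,-0.093,-0.265,0.02,0.042,0,0.137],[0.9,-0.126,-0.361,0.028,0.058,0,0.186],[0.9,-0.154,-0.44,0.034,0.07,0,0.227],[0.9,-0.175,-0.499,0.038,0.08,0,0.257],[0.9,-0.186,-0.53,0.041,0.085,0,0.274],[0.9,-0.186,-0.53,0.041,0.085,0,0.274],[0.9,-0.186,-0.53,0.041,0.085,0,0.274]]'|egrep 'tool|^force'
python3 -m pendant '[[0.9,-0.024,-0.015,0.009,0.004,0,0.013],[0.9,-0.068,-0.043,0.026,0.011,0,0.036],[0.9,-0.128,-0.08,0.049,0.021,0,0.069],[0.9,-0.2,-0.125,0.077,0.033,0,0.107],[0.9,-0.273,-0.171,0.105,0.045,0,0.146],[0.9,-0.333,-0.208,0.128,0.055,0,0.178],[0.9,-0.377,-0.236,0.145,0.062,0,0.201],[0.9,-0.401,-0.251,0.154,0.066,0,0.214],[0.9,-0.401,-0.251,0.154,0.066,0,0.214],[0.9,-0.401,-0.251,0.154,0.066,0,0.214]]'|egrep 'tool|^force'
python3 - <<'E'
from h import *
wherej(); a=cam("top"); print(blobs(a,340,130,460,260),blobs(a,180,140,280,250)); cv2.imwrite("pics/t17.png",bgr(a))
E
```

```text
tool_pos: [510.1, 80.3, 167.8]
force: [0.8, -0.1, -0.9]
tool_pos: [495.5, -59.5, 172.2]
force: [0.1, 0.7, -1.2]
tool_pos: [512.8, -182.3, 165.2]
force: [-0.4, 0.8, -1.5]
lip ahead of axis -20.4 side 0.6 z 150.4 yaw -1.253 tilt -0.3 F [-0.4  0.8 -1.5] j [-0.21 -0.06  2.07 -0.31  1.   -0.38]
[(18, [422.3, 204.9]), (44, [391.0, 215.9]), (16, [424.2, 214.2]), (49, [396.8, 254.3])] []
```

Run:
```python
import cv2,numpy as np
for n in("top0","t13","t15","t17"):
    i=cv2.imread(f"pics/{n}.png").astype(int); print(n); print(i[246:264:3,388:408:3,2])
a=cv2.imread("pics/t13.png").astype(int);b=cv2.imread("pics/t17.png").astype(int); d=abs(a-b).max(2)>35; d[:, :]=d; k,l,s,c=cv2.connectedComponentsWithStats(d.astype(np.uint8)); print([(s[j,4],c[j].round()) for j in range(1,k) if s[j,4]>6])
```

```text
top0
[[144 143 141  49  73  80  65]
 [139 140 143 141  83 142 143]
 [143 144 141  90 111 141 143]
 [143 146 140 142 107 143 134]
 [140 142 142 139 143 132 143]
 [141 140 145 138 141 140 134]]
t13
[[ 30  23 138  51  81  83  72]
 [ 29  24 136 154  93 156 156]
 [ 26  21 139  96 123 155 153]
 [ 30  18 141 155 121 155 148]
 [ 32  16 135 159 154 140 155]
 [ 29  21 149 153 155 156 146]]
t15
[[152 153 154  52  78  87  71]
 [154 154 155 151  93 151 153]
 [154 155 155  92 120 152 155]
 [151 152 153 152 118 152 146]
 [154 152 157 153 155 142 153]
 [155 151 152 155 151 156 144]]
t17
[[ 26  23 137  57  74  86  75]
 [ 25  21 138 151  94 153 156]
 [ 27  14 137  96 120 154 155]
 [ 26  18 138 156 121 153 147]
 [ 27  18 138 154 156 143 154]
 [ 25  13 149 157 152 157 148]]
[(np.int32(63), array([199., 184.])), (np.int32(146), array([422., 209.])), (np.int32(11), array([428., 216.])), (np.int32(43), array([392., 228.])), (np.int32(7), array([349., 282.])), (np.int32(11), array([366., 356.]))]
```

That extra blob is only lit worktop; two balls are already in the jar near (422,209). Now the third goes in.

```bash
python3 -m pendant '[[0.9,0.006,-0.002,0.05,0,0.03,0],[0.9,0.012,-0.003,0.101,0,0.064,0],[0.9,0.008,-0.003,0.113,0,0.127,0],[0.9,-0.002,-0.003,0.1,0,0.16,0],[0.9,-0.014,-0.003,0.09,0,0.191,0],[0.9,-0.026,-0.003,0.08,0,0.223,0],[0.9,-0.038,-0.003,0.07,0,0.255,0],[0.9,-0.042,-0.003,0.067,0,0.264,0],[0.9,-0.042,-0.003,0.067,0,0.264,0],[0.9,-0.042,-0.003,0.067,0,0.264,0],[0.9,-0.042,-0.003,0.067,0,0.264,0],[0.9,-0.042,-0.003,0.067,0,0.264,0]]'|egrep 'tool|^force'
python3 -m pendant '[[0.9,-0.004,0,-0.009,0,0.02,0],[0.9,-0.013,0,-0.027,0,0.055,0],[0.9,-0.013,0,-0.027,0,0.055,0],[0.9,-0.013,0,-0.027,0,0.055,0],[0.9,-0.032,0,-0.054,0,0.118,0],[0.9,-0.032,0,-0.054,0,0.118,0],[0.9,-0.054,0,-0.079,0,0.182,0],[0.9,-0.078,0,-0.102,0,0.246,0],[0.9,-0.078,0,-0.102,0,0.246,0],[0.9,-0.078,0,-0.102,0,0.246,0],[0.9,-0.078,0,-0.102,0,0.246,0],[0.9,-0.078,0,-0.102,0,0.246,0]]'|egrep 'tool|^force'
python3 -m pendant '[[0.9,0.047,0,0.014,0,-0.105,0],[0.9,0.11,0,0.034,0,-0.244,0],[0.9,0.157,0,0.048,0,-0.349,0],[0.9,0.157,0,0.048,0,-0.349,0],[0.9,0.157,0,0.048,0,-0.349,0],[0.9,0.157,0,0.048,0,-0.349,0],[0.9,0.157,0,0.048,0,-0.349,0]]'|egrep 'tool|^force'
python3 -m pendant '[[0.9,0.071,0.013,0.004,0,0.005,-0.072],[0.9,0.214,0.039,0.012,-0.005,0.014,-0.215],[0.9,0.38,0.07,0.021,-0.01,0.024,-0.383],[0.9,0.475,0.088,0.026,-0.012,0.03,-0.479],[0.9,0.475,0.088,0.026,-0.012,0.03,-0.479],[0.9,0.475,0.088,0.026,-0.012,0.03,-0.479],[0.9,0.475,0.088,0.026,-0.012,0.03,-0.479],[0.9,0.475,0.088,0.026,-0.012,0.03,-0.479]]'|egrep 'tool|^force'
python3 - <<'E'
from h import *
a=cam("top"); s=cam("side"); print(blobs(a,340,130,460,260)); st=env.read_state(); print(st["t"],st["tool_pos"])
A=cv2.resize(bgr(a)[170:260,370:460],None,fx=4.4,fy=4.4,interpolation=cv2.INTER_CUBIC); B=cv2.resize(bgr(a)[130:310,180:360],None,fx=2.2,fy=2.2)
cv2.imwrite("pics/c18.png",np.hstack([A,B]))
# place scoop: bowl mid on mat centre (590.5,-40.3), mat yaw -0.18; lip 35 ahead
w=np.array([590.5,-40.3]); y=-0.18; h=np.array([np.cos(y),np.sin(y)])
P=lambda z:lip(np.r_[w+35*h,z],y,0)
chain(st,P(120),P(6))
E
```

```text
tool_pos: [516.5, -196.1, 152.4]
force: [0.2, 0.0, -0.4]
tool_pos: [523.7, -217.3, 176.3]
force: [0.1, 0.3, -0.7]
tool_pos: [510.9, -178.3, 185.3]
force: [0.9, -0.0, -0.5]
tool_pos: [495.5, -61.7, 172.0]
force: [-0.7, 0.5, -0.7]
[(15, [422.5, 204.8]), (16, [424.4, 213.9])]
44.4167 [495.32724805 -61.6339561  171.89488321]
ROW [-0.146, 0.209, 0.056] [0.003, 0.001, -0.206] rows>=2.6
ROW [0.0, 0.0, 0.456] [0.0, 0.0, 0.0] rows>=2.7
```

View pics/c18.png

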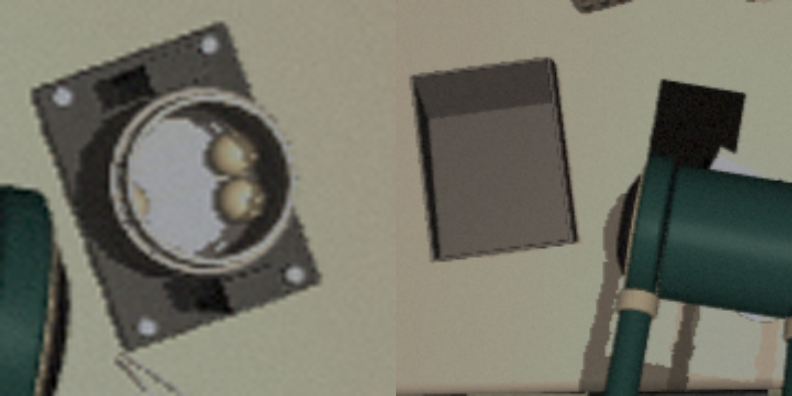

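All three balls are in the jar, at crop (232,152), (240,197) and the edge of one at (140,200), and the tray is empty. Now I'll set the scoop on its mat.

```bash
python3 -m pendant '[[0.9,-0.05,0.07,0.02,0,0,-0.07],[0.9,-0.1,0.14,0.04,0,0,-0.14],[0.9,-0.146,0.209,0.056,0.003,0,-0.206],[0.9,-0.146,0.209,0.056,0.003,0,-0.206],[0.9,-0.146,0.209,0.056,0.003,0,-0.206],[0.9,-0.146,0.209,0.056,0.003,0,-0.206],[0.9,-0.146,0.209,0.056,0.003,0,-0.206]]'|egrep 'tool|^force'
python3 -m pendant '[[0.9,0,0,0.14,0,0,0],[0.9,0,0,0.28,0,0,0],[0.9,0,0,0.38,0,0,0],[0.9,0,0,0.43,0,0,0],[0.9,0,0,0.45,0,0,0],[0.9,0,0,0.45,0,0,0],[0.9,0,0,0.45,0,0,0],[0.9,0,0,0.45,0,0,0]]'
python3 - <<'E'
from h import *
st=env.read_state(); print(st["tool_pos"],R.from_quat(st["eef_rot"]).as_matrix().round(3).tolist())
w=np.array([590.5,-40.3]); y=-0.18; h=np.array([np.cos(y),np.sin(y)])
rel(lip(np.r_[w+35*h,3],y,0))
E
```

```text
tool_pos: [551.6, -33.0, 158.2]
force: [-0.2, -0.1, -1.4]
t: 45.67
tool_pos: [554.4, -33.0, 48.0]
eef_rot: [0.088, 0.996, -0.001, 0.003]
force: [-0.4, -0.3, -0.5]
width: 0.177
finger_force: 98.4
[554.4118878  -32.95803991  47.95246679] [[-0.984, 0.175, 0.006], [0.175, 0.984, -0.002], [-0.006, -0.001, -1.0]]
ROW [0.007, -0.003, 0.027] [-0.001, 0.004, 0.002] rows>=0.2
```

```bash
python3 -m pendant '[[0.9,0,0,0.01,0,0,0],[0.9,0,0,0.018,0,0,0],[0.9,0,0,0.018,0,0,0],[0.9,0,0,0.018,0,0,0]]'|egrep 'tool|^force'
```

```text
tool_pos: [552.6, -32.6, 41.5]
force: [0.2, -0.6, -0.9]
```

```bash
python3 -m pendant '[[0.9,0,0,0.006,0,0,0],[0.9,0,0,0.006,0,0,0],[0.9,0,0,0.006,0,0,0]]'|egrep 'tool|^force'
```

```text
tool_pos: [552.7, -32.7, 41.2]
force: [-3.9, 0.1, 8.0]
```

```bash
python3 -m pendant '[[0.9,0,0,0.004,0,0,0],[0.9,0,0,0.004,0,0,0],[0.9,0,0,0.004,0,0,0]]'|egrep 'tool|^force'
```

```text
tool_pos: [552.7, -32.7, 41.2]
force: [-6.4, 0.4, 13.5]
```

```bash
python3 -m pendant '[[0.9,0,0,-0.008,0,0,0],[0.3,0,0,-0.008,0,0,0],[-0.2,0,0,-0.008,0,0,0],[-0.2,0,0,-0.008,0,0,0],[-0.2,0,0,-0.008,0,0,0],[-0.2,0,0,-0.1,0,0,0],[-0.2,0,0,-0.2,0,0,0],[-0.2,0,0,-0.35,0,0,0],[-0.2,0,0,-0.45,0,0,0],[-0.2,0,0,-0.45,0,0,0],[-0.2,0,0,-0.45,0,0,0]]'
python3 - <<'E'
from h import *
st=env.read_state()
chain(st,([480,-90,140],rot(-1.2)),([436.1,-120.7,100],rot(-2.014)),([436.1,-120.7,-11.5],rot(-2.014)))
E
```

```text
t: 47.42
tool_pos: [554.0, -32.7, 153.4]
eef_rot: [0.088, 0.996, -0.001, 0.003]
force: [-0.9, 0.4, 0.2]
width: 0.6
finger_force: 0.0
ROW [0.252, -0.277, 0.052] [0.002, 0.004, 0.652] rows>=8.2
ROW [-0.051, -0.208, 0.16] [0.0, 0.0, 0.518] rows>=6.5
ROW [0.0, 0.0, 0.446] [0.0, 0.0, -0.0] rows>=2.7
```

```bash
python3 -m pendant '[[-0.2,0.252,-0.277,0.052,0,0,0.652],[-0.2,0.252,-0.277,0.052,0,0,0.652],[-0.2,0.252,-0.277,0.052,0,0,0.652],[-0.2,0.252,-0.277,0.052,0,0,0.652],[-0.2,0.252,-0.277,0.052,0,0,0.652],[-0.2,0.252,-0.277,0.052,0,0,0.652],[-0.2,0.252,-0.277,0.052,0,0,0.652],[-0.2,0.252,-0.277,0.052,0,0,0.652],[-0.2,0.252,-0.277,0.052,0,0,0.652],[-0.2,0.252,-0.277,0.052,0,0,0.652]]'|egrep 'tool|^force'
python3 -m pendant '[[-0.2,-0.051,-0.208,0.16,0,0,0.518],[-0.2,-0.051,-0.208,0.16,0,0,0.518],[-0.2,-0.051,-0.208,0.16,0,0,0.518],[-0.2,-0.051,-0.208,0.16,0,0,0.518],[-0.2,-0.051,-0.208,0.16,0,0,0.518],[-0.2,-0.051,-0.208,0.16,0,0,0.518],[-0.2,-0.051,-0.208,0.16,0,0,0.518],[-0.2,-0.051,-0.208,0.16,0,0,0.518],[-0.2,-0.051,-0.208,0.16,0,0,0.518]]'|egrep 'tool|^force'
python3 - <<'E'
from h import *
st=env.read_state(); print(st["joint_pos"].round(2))
chain(st,([436.1,-120.7,-11],rot(-2.014)))
a=cam("top"); i=a["pixels"].astype(int)
# scoop bowl (bluish white, on the mat) seen?
v0,v1,u0,u1=150,235,280,350; r=i[v0:v1,u0:u1]; m=((r.min(2)>120)&(r[...,2]-r[...,0]>2)).astype(np.uint8)
k,l,s,c=cv2.connectedComponentsWithStats(m); j=1+s[1:,4].argmax(); print(s[j],(c[j]+[u0,v0]).round(1)); rr=cv2.minAreaRect(np.argwhere(l==j)[:,::-1].astype(np.float32)); print(onto(a,cv2.boxPoints(rr)+[u0,v0],5).round(1), onto(a,np.array(rr[0])+[u0,v0],5).round(1))
E
```

```text
tool_pos: [476.8, -89.4, 136.4]
force: [0.2, -1.1, -0.1]
tool_pos: [433.8, -120.3, 97.5]
force: [-0.1, -0.0, -0.8]
[-0.33 -0.07  2.18 -0.    1.03  0.11]
ROW [0.003, 0.008, 0.434] [0.001, 0.0, 0.003] rows>=2.6
[ 13  43  30  26 567] [307.4 205.1]
[[543.8  17.7   5. ]
 [600.9   7.9   5. ]
 [589.3 -57.7   5. ]
 [532.3 -47.7   5. ]] [[566.5 -20.    5. ]]
```

The scoop has been knocked: its bowl middle is now about 37 mm from the mat centre, which is too near the limit. I'll measure where its grip is and re-centre it first.

Run:
```python
from h import *
a=cam("top"); s=cam("side")
print("pred", [(proj(c,[519,-12,z])[0]).round(1).tolist() for c in(a,s) for z in(3,63,107)])
i=s["pixels"].astype(int); u,v=proj(s,[519,-12,85])[0].astype(int); v0,v1,u0,u1=v-45,v+45,u-45,u+45
m=(i[v0:v1,u0:u1].max(2)<70).astype(np.uint8); k,l,st,c=cv2.connectedComponentsWithStats(m)
for j in range(1,k):
    if st[j,4]>15: print("side",st[j]+[u0,v0,0,0,0],(c[j]+[u0,v0]).round(1))
# lip edge in top: rows of bluish-white mask, topmost line fit
i=a["pixels"].astype(int); v0,v1,u0,u1=150,240,280,350; r=i[v0:v1,u0:u1]
m=(r.min(2)>110)&(r[...,2]-r[...,0]>2); k,l,st,c=cv2.connectedComponentsWithStats(m.astype(np.uint8)); j=1+st[1:,4].argmax(); m=l==j
hull=cv2.approxPolyDP(cv2.convexHull(np.argwhere(m)[:,::-1].astype(np.int32)),2.5,True)[:,0]+[u0,v0]; print(hull.tolist()); print(onto(a,hull,5).round(1).tolist())
```

```text
pred [[304.7, 224.2], [304.1, 224.0], [303.6, 223.8], [345.8, 238.6], [346.2, 215.3], [346.5, 197.3]]
side [360 161   8  22  69] [364.4 175.1]
side [374 161   4   5  16] [375.4 162.6]
side [316 174   8  13  54] [318.6 181.7]
side [336 192  14  25 215] [341.2 204.7]
side [301 219  17  23 173] [305.5 226.5]
side [335 239   6   8  27] [337.5 242.5]
[[322, 197], [317, 218], [293, 214], [298, 193]]
[[587.3, -57.0, 5.0], [534.2, -43.4, 5.0], [545.4, 17.3, 5.0], [598.6, 3.9, 5.0]]
```

Run:
```python
from h import *
st=env.read_state()
chain(st,([480,-80,150],rot(-1.1)),([525.5,-14,135],rot(-0.2)),([525.5,-14,41],rot(-0.2)))
```

```text
ROW [0.224, 0.097, -0.209] [0.001, 0.001, -0.58] rows>=7.3
ROW [0.153, 0.282, 0.06] [0.0, 0.0, -0.573] rows>=7.2
ROW [0.0, 0.0, 0.376] [0.0, 0.0, -0.0] rows>=2.3
```

```bash
python3 -m pendant '[[-0.2,0,0,-0.15,0,0,0],[-0.2,0.1,0.05,-0.209,0,0,-0.08],[-0.2,0.224,0.097,-0.209,0,0,-0.58],[-0.2,0.224,0.097,-0.209,0,0,-0.58],[-0.2,0.224,0.097,-0.209,0,0,-0.58],[-0.2,0.224,0.097,-0.209,0,0,-0.58],[-0.2,0.224,0.097,-0.209,0,0,-0.58],[-0.2,0.224,0.097,-0.209,0,0,-0.58],[-0.2,0.224,0.097,-0.209,0,0,-0.58],[-0.2,0.224,0.097,-0.209,0,0,-0.58],[-0.2,0.224,0.097,-0.209,0,0,-0.58]]'|egrep 'tool|^force'
python3 -m pendant '[[-0.2,0.153,0.282,0.06,0,0,-0.573],[-0.2,0.153,0.282,0.06,0,0,-0.573],[-0.2,0.153,0.282,0.06,0,0,-0.573],[-0.2,0.153,0.282,0.06,0,0,-0.573],[-0.2,0.153,0.282,0.06,0,0,-0.573],[-0.2,0.153,0.282,0.06,0,0,-0.573],[-0.2,0.153,0.282,0.06,0,0,-0.573],[-0.2,0.153,0.282,0.06,0,0,-0.573],[-0.2,0.153,0.282,0.06,0,0,-0.573],[-0.2,0.153,0.282,0.06,0,0,-0.573]]'|egrep 'tool|^force'
python3 - <<'E'
from h import *
st=env.read_state();rel(([525.5,-14,41],rot(-0.2)))
s=cam("side"); i=s["pixels"].astype(int)
m=(i[185:225,325:360].max(2)<70).astype(np.uint8); k,l,t,c=cv2.connectedComponentsWithStats(m); print([t[j]+[325,185,0,0,0] for j in range(1,k) if t[j,4]>15])
g=lambda x,y,z: proj(s,[x,y,z])[0].round(1)
print([g(525.5+dx,-14+dy,z) for z in(63,107) for dx,dy in((13,8),(-13,8),(13,-8),(-13,-8))])
E
```

```text
tool_pos: [480.1, -80.1, 150.3]
force: [-0.1, -0.1, -0.4]
tool_pos: [525.8, -14.3, 135.3]
force: [0.1, -0.8, -0.5]
ROW [0.002, 0.001, 0.377] [-0.001, 0.001, -0.003] rows>=2.3
[array([336, 192,  11,  25, 211])]
[array([336.8, 216.3]), array([349. , 216.9]), array([337.4, 212.5]), array([349.5, 213. ]), array([336.9, 198.3]), array([349.4, 198.8]), array([337.5, 194.6]), array([349.8, 195.1])]
```

```bash
python3 -m pendant '[[-0.2,-0.012,0,0.1,0,0,0],[-0.2,-0.012,0,0.2,0,0,0],[-0.2,-0.012,0,0.3,0,0,0],[-0.2,-0.012,0,0.376,0,0,0],[-0.2,-0.012,0,0.376,0,0,0],[-0.2,-0.012,0,0.376,0,0,0],[-0.2,-0.012,0,0.376,0,0,0]]'|egrep 'tool|^force'
python3 -m pendant '[[0.4,0,0,0,0,0,0],[0.9,0,0,0,0,0,0],[0.9,0,0,0,0,0,0],[0.9,0,0,0,0,0,0],[0.9,0,0,0,0,0,0],[0.9,0,0,0,0,0,0],[0.9,0,0,0,0,0,0],[0.9,0,0,0,0,0,0]]' 100
python3 - <<'E'
from h import *
st=env.read_state(); print(st["tool_pos"]); m=R.from_quat(st["eef_rot"]).as_matrix();y=np.arctan2(-m[1,0],-m[0,0]);print(y)
p=st["tool_pos"]; x=74-35; b=p[:2]+x*np.array([np.cos(y),np.sin(y)]); print("bowl now",b,"shift",np.array([590.5,-40.3])-b)
t=[590.5-x*np.cos(-.18),-40.3-x*np.sin(-.18)]
rel(([*p[:2],p[2]+25],rot(-.18)),([*t,p[2]+25],rot(-.18)),([*t,p[2]+2],rot(-.18)))
E
```

```text
tool_pos: [529.9, -15.1, 42.5]
force: [-0.3, 0.5, 0.1]
t: 52.2
tool_pos: [530.5, -15.1, 43.1]
eef_rot: [0.101, 0.995, -0.001, 0.003]
force: [-1.0, 0.1, 6.0]
width: 0.173
finger_force: 97.8
[530.53183153 -15.08108258  43.13272025]
-0.20289101907382165
bowl now [568.73186845 -22.9396562 ] shift [ 21.76813155 -17.3603438 ]
ROW [-0.001, -0.0, -0.1] [-0.0, 0.003, -0.015] rows>=0.6
ROW [-0.1, -0.054, -0.099] [-0.0, 0.003, -0.015] rows>=0.9
ROW [-0.099, -0.054, -0.007] [-0.0, 0.003, -0.015] rows>=0.7
```

```bash
python3 -m pendant '[[0.9,0,0,-0.05,0,0,0],[0.9,0,0,-0.1,0,0,0],[0.9,-0.04,-0.02,-0.1,0,0,-0.006],[0.9,-0.08,-0.04,-0.1,0,0,-0.01],[0.9,-0.1,-0.054,-0.1,0,0.003,-0.015],[0.9,-0.1,-0.054,-0.06,0,0.003,-0.015],[0.9,-0.1,-0.054,-0.025,0,0.003,-0.015],[0.9,-0.1,-0.054,-0.01,0,0.003,-0.015],[0.9,-0.1,-0.054,-0.01,0,0.003,-0.015],[0.9,-0.1,-0.054,-0.01,0,0.003,-0.015],[0.9,-0.1,-0.054,-0.01,0,0.003,-0.015]]'|egrep 'tool|^force'
```

```text
tool_pos: [549.0, -33.2, 43.0]
force: [-2.9, -0.7, 5.5]
```

```bash
python3 -m pendant '[[0.9,0,0,0.006,0,0,0],[0.9,0,0,0.006,0,0,0],[0.9,0,0,0.006,0,0,0]]'|egrep 'tool|^force'
```

```text
tool_pos: [549.0, -33.2, 43.0]
force: [-6.4, -1.7, 14.5]
```

```bash
python3 -m pendant '[[0.9,0,0,0.005,0,0,0],[0.9,0,0,0.005,0,0,0],[0.9,0,0,0.005,0,0,0]]'|egrep 'tool|^force'
```

```text
tool_pos: [549.0, -33.3, 42.9]
force: [-12.2, -0.2, 21.9]
```

```bash
python3 -m pendant '[[0.9,0,0,-0.012,0,0,0],[0.3,0,0,-0.012,0,0,0],[-0.2,0,0,-0.012,0,0,0],[-0.2,0,0,-0.012,0,0,0],[-0.2,0,0,-0.012,0,0,0],[-0.2,0,0,-0.012,0,0,0],[-0.2,0,0,-0.1,0,0,0],[-0.2,0,0,-0.2,0,0,0],[-0.2,0,0,-0.35,0,0,0],[-0.2,0,0,-0.45,0,0,0],[-0.2,0,0,-0.45,0,0,0],[-0.2,0,0,-0.45,0,0,0]]'|egrep 'tool|^force|wid'
python3 - <<'E'
from h import *
st=env.read_state()
chain(st,([480,-90,150],rot(-1.2)),([436.1,-120.7,100],rot(-2.014)))
E
```

```text
tool_pos: [552.8, -33.4, 155.9]
force: [-1.2, 0.3, -1.2]
width: 0.6
ROW [0.246, -0.275, 0.023] [0.0, 0.002, 0.65] rows>=8.2
ROW [-0.051, -0.208, 0.2] [0.0, 0.0, 0.518] rows>=6.5
```

```bash
python3 -m pendant '[[-0.2,0.246,-0.275,0.023,0,0,0.65],[-0.2,0.246,-0.275,0.023,0,0,0.65],[-0.2,0.246,-0.275,0.023,0,0,0.65],[-0.2,0.246,-0.275,0.023,0,0,0.65],[-0.2,0.246,-0.275,0.023,0,0,0.65],[-0.2,0.246,-0.275,0.023,0,0,0.65],[-0.2,0.246,-0.275,0.023,0,0,0.65],[-0.2,0.246,-0.275,0.023,0,0,0.65],[-0.2,0.246,-0.275,0.023,0,0,0.65],[-0.2,0.246,-0.275,0.023,0,0,0.65]]'|egrep 'tool|^force'
python3 -m pendant '[[-0.2,-0.051,-0.208,0.2,0,0,0.518],[-0.2,-0.051,-0.208,0.2,0,0,0.518],[-0.2,-0.051,-0.208,0.2,0,0,0.518],[-0.2,-0.051,-0.208,0.2,0,0,0.518],[-0.2,-0.051,-0.208,0.2,0,0,0.518],[-0.2,-0.051,-0.208,0.2,0,0,0.518],[-0.2,-0.051,-0.208,0.2,0,0,0.518],[-0.2,-0.051,-0.208,0.2,0,0,0.518],[-0.2,-0.051,-0.208,0.2,0,0,0.518]]'|egrep 'tool|^force'
cat > sc.py <<'E'
from h import *
a=cam("top"); i=a["pixels"].astype(int); v0,v1,u0,u1=150,240,280,350; r=i[v0:v1,u0:u1]
m=(r.min(2)>110)&(r[...,2]-r[...,0]>2); k,l,st,c=cv2.connectedComponentsWithStats(m.astype(np.uint8)); j=1+st[1:,4].argmax(); m=l==j
q=cv2.minAreaRect(np.argwhere(m)[:,::-1].astype(np.float32)); print("scoop white",st[j],onto(a,np.array(q[0])+[u0,v0],5).round(1)); cv2.imwrite("pics/sc.png",bgr(a))
E
python3 sc.py
python3 - <<'E'
from h import *
st=env.read_state(); chain(st,([436.1,-120.7,-11],rot(-2.014)))
s=cam("side"); i=s["pixels"].astype(int); print(proj(s,[436.1,-120.7,24])[0].round(1),proj(s,[436.1,-120.7,37])[0].round(1))
E
```

```text
tool_pos: [477.0, -89.6, 146.4]
force: [-0.2, -0.4, 0.2]
tool_pos: [433.8, -120.4, 97.7]
force: [0.9, 0.1, -0.1]
scoop white [ 21  35  29  26 546] [[587.1 -38.5   5. ]]
ROW [0.004, 0.01, 0.435] [-0.002, 0.001, 0.002] rows>=2.6
[383.8 207.3] [384.1 202.5]
```

The scoop is centred again at about (588,-39). Now I'll re-grasp the cap.

```bash
python3 -m pendant '[[-0.2,0.004,0.01,0.12,0,0,0],[-0.2,0.004,0.01,0.24,0,0,0],[-0.2,0.004,0.01,0.34,0,0,0],[-0.2,0.004,0.01,0.4,0,0,0],[-0.2,0.004,0.01,0.43,0,0,0],[-0.2,0.004,0.01,0.43,0,0,0],[-0.2,0.004,0.01,0.43,0,0,0],[-0.2,0.004,0.01,0.43,0,0,0]]'|egrep 'tool|^force'
python3 -m pendant '[[-0.2,0,0,0,0,0,0],[0.4,0,0,0,0,0,0],[0.9,0,0,0,0,0,0],[0.9,0,0,0,0,0,0],[0.9,0,0,0,0,0,0],[0.9,0,0,0,0,0,0],[0.9,0,0,0,0,0,0],[0.9,0,0,0,0,0,0],[0.9,0,0,0,0,0,0]]' 80
```

```text
tool_pos: [438.0, -121.3, -8.0]
force: [0.6, 0.6, 0.7]
t: 57.72
tool_pos: [437.3, -121.1, -8.3]
eef_rot: [0.845, 0.535, -0.001, 0.0]
force: [-1.9, -0.4, 7.0]
width: 0.166
finger_force: 80.1
```

```bash
python3 -m pendant '[[0.9,0,0,-0.08,0,0,0],[0.9,0,0,-0.2,0,0,0],[0.9,0,0,-0.35,0,0,0],[0.9,0,0,-0.5,0,0,0],[0.9,0,0,-0.6,0,0,0],[0.9,0,0,-0.6,0,0,0],[0.9,0,0,-0.6,0,0,0]]'|egrep 'tool|^force|wid'
python3 - <<'E'
from h import *
chain(env.read_state(),([544.8,-279.9,142],rot(-2.014)),([544.8,-279.9,95],rot(-2.014)))
E
```

```text
tool_pos: [438.4, -121.2, 142.6]
force: [-0.7, -0.2, -1.4]
width: 0.167
ROW [-0.391, 0.656, 0.005] [0.001, 0.001, 0.0] rows>=4.6
ROW [0.0, 0.0, 0.188] [0.0, 0.0, -0.0] rows>=1.1
```

```bash
python3 -m pendant '[[0.9,-0.08,0.13,0.005,0,0,0],[0.9,-0.19,0.32,0.005,0,0,0],[0.9,-0.3,0.5,0.005,0,0,0],[0.9,-0.391,0.656,0.005,0,0,0],[0.9,-0.391,0.656,0.005,0,0,0],[0.9,-0.391,0.656,0.005,0,0,0],[0.9,-0.391,0.656,0.005,0,0,0],[0.9,-0.391,0.656,0.005,0,0,0]]'|egrep 'tool|^force|wid'
python3 -m pendant '[[0.9,0,0,0.06,0,0,0],[0.9,0,0,0.12,0,0,0],[0.9,0,0,0.17,0,0,0],[0.9,0,0,0.188,0,0,0],[0.9,0,0,0.188,0,0,0],[0.9,0,0,0.188,0,0,0],[0.9,0,0,0.188,0,0,0]]'|egrep 'tool|^force|wid'
python3 - <<'E'
from h import *
chain(env.read_state(),([544.8,-279.9,86],rot(-2.014)),([544.8,-279.9,74.2],rot(-2.014)))
E
```

```text
tool_pos: [541.3, -278.1, 136.5]
force: [-0.7, -0.7, -1.0]
width: 0.167
tool_pos: [543.7, -279.4, 93.3]
force: [0.2, -0.5, -0.9]
width: 0.165
ROW [0.0, 0.005, 0.029] [-0.001, 0.001, 0.0] rows>=0.2
ROW [0.0, 0.0, 0.047] [0.0, 0.0, -0.0] rows>=0.3
```

```bash
python3 -m pendant '[[0.9,0,0,0.01,0,0,0],[0.9,0,0,0.025,0,0,0],[0.9,0,0,0.036,0,0,0],[0.9,0,0,0.036,0,0,0],[0.9,0,0,0.036,0,0,0]]'|egrep 'tool|^force|wid'
python3 - <<'E'
from h import *
rel(([544.8,-279.9,84.5],rot(-2.014)),([544.8,-279.9,74.2],rot(-2.014)))
E
```

```text
tool_pos: [543.7, -279.8, 84.1]
force: [0.1, 0.9, 2.5]
width: 0.168
ROW [0.001, 0.004, -0.001] [-0.001, 0.001, 0.0] rows>=0.0
ROW [0.001, 0.004, 0.04] [-0.001, 0.001, 0.0] rows>=0.2
```

```bash
python3 -m pendant '[[0.9,0.001,0.004,0.01,0,0,0],[0.9,0.001,0.004,0.02,0,0,0],[0.9,0.001,0.004,0.03,0,0,0],[0.9,0.001,0.004,0.042,0,0,0],[0.9,0.001,0.004,0.042,0,0,0],[0.9,0.001,0.004,0.042,0,0,0],[0.9,0.001,0.004,0.042,0,0,0]]'|egrep 'tool|^force|wid'
```

```text
tool_pos: [544.1, -279.9, 74.6]
force: [-4.8, 1.6, 10.5]
width: 0.169
```

```bash
python3 -m pendant '[[0.9,0,0,0.004,0,0,0],[0.9,0,0,0.005,0,0,0.05],[0.9,0,0,0.005,0,0,0.11],[0.9,0,0,0.005,0,0,0.17],[0.9,0,0,0.005,0,0,0.23],[0.9,0,0,0.005,0,0,0.29],[0.9,0,0,0.005,0,0,0.35],[0.9,0,0,0.005,0,0,0.41],[0.9,0,0,0.005,0,0,0.47],[0.9,0,0,0.005,0,0,0.52],[0.9,0,0,0.005,0,0,0.52],[0.9,0,0,0.005,0,0,0.52]]'|egrep 'tool|^force|wid'; python3 -c "
from h import *
s=env.read_state();m=R.from_quat(s['eef_rot']).as_matrix();print(np.arctan2(-m[1,0],-m[0,0]),s['ft_torque'],s['force'],s['tool_pos'])"
```

```text
tool_pos: [546.6, -281.0, 74.6]
force: [-0.4, 0.7, 11.5]
width: 0.166
-2.830865326533657 [0.11340339 0.17861108 0.01138656] [-0.39760368  0.68214929 11.53388964] [ 546.59563283 -280.95211655   74.62433461]
```

```bash
python3 -m pendant '[[0.9,0,0,0,0,0,0.005],[0.9,0,0,-0.01,0,0,0.005],[0.9,0,0,-0.02,0,0,0.005],[0.9,0,0,-0.028,0,0,0.005],[0.9,0,0,-0.028,0,0,0.005],[0.9,0,0,-0.028,0,0,0.005],[0.9,0,0,-0.028,0,0,0.005]]'|egrep 'tool|^force|wid'; python3 -c "
from h import *
s=env.read_state();print(s['ft_torque'])"
```

```text
tool_pos: [546.5, -280.9, 80.7]
force: [1.3, -0.4, 7.0]
width: 0.168
[-0.00149569 -0.14746545  0.20062777]
```

```bash
python3 -m pendant '[[0.9,0,0,-0.006,0,0,0],[0.9,0,0,-0.012,0,0,0],[0.9,0,0,-0.012,0,0,0],[0.9,0,0,-0.012,0,0,0]]'|egrep 'tool|^force|wid'; python3 -c "
from h import *
s=env.read_state();print(s['ft_torque'])"
```

```text
tool_pos: [545.8, -280.4, 82.3]
force: [4.4, -1.4, 1.7]
width: 0.167
[-0.29588257 -0.65291866 -0.01723034]
```

```bash
python3 -m pendant '[[0.9,0,0,-0.006,0,0,0],[0.9,0,0,-0.006,0,0,0],[0.9,0,0,-0.006,0,0,0]]'|egrep 'tool|^force|wid'
```

```text
tool_pos: [545.6, -280.4, 82.3]
force: [8.1, -3.4, -5.3]
width: 0.169
```

Force goes negative while the height stays at 82.3, so the cap is locked. I'll relax the pull, release and rise clear.

```bash
python3 -m pendant '[[0.9,0,0,0.009,0,0,0],[0.9,0,0,0.009,0,0,0],[0.3,0,0,0.009,0,0,0],[-0.2,0,0,0.009,0,0,0],[-0.2,0,0,0.009,0,0,0],[-0.2,0,0,0.009,0,0,0],[-0.2,0,0,0.009,0,0,0],[-0.2,0,0,-0.08,0,0,0],[-0.2,0,0,-0.2,0,0,0],[-0.2,0,0,-0.3,0,0,0],[-0.2,0,0,-0.4,0,0,0],[-0.2,0,0,-0.4,0,0,0]]'|egrep 'tool|^force|wid'
python3 - <<'E'
from h import *
chain(env.read_state(),([440,-150,200],rot(-2.2)))
E
```

```text
tool_pos: [547.5, -281.3, 189.7]
force: [-0.0, -0.2, 0.5]
width: 0.603
ROW [-0.253, -0.629, -0.047] [0.005, -0.001, -0.406] rows>=5.1
```

```bash
python3 -m pendant '[[-0.2,-0.253,-0.629,-0.047,0,0,-0.406],[-0.2,-0.253,-0.629,-0.047,0,0,-0.406],[-0.2,-0.253,-0.629,-0.047,0,0,-0.406],[-0.2,-0.253,-0.629,-0.047,0,0,-0.406],[-0.2,-0.253,-0.629,-0.047,0,0,-0.406],[-0.2,-0.253,-0.629,-0.047,0,0,-0.406],[-0.2,-0.253,-0.629,-0.047,0,0,-0.406],[-0.2,-0.253,-0.629,-0.047,0,0,-0.406],[-0.2,-0.253,-0.629,-0.047,0,0,-0.406]]'|egrep 'tool|^force|wid'
python3 sc.py
python3 - <<'E'
from h import *
b=cv2.imread("pics/sc.png").astype(int); a=cv2.imread("pics/top0.png").astype(int)
d=abs(a-b).max(2); r=d[165:260,370:450]; print("jar region diff>45:",(r>45).sum(),"mean",r.mean())
best=[]
A=cv2.cvtColor(a.astype(np.uint8),6)[180:235,390:445]; B=cv2.cvtColor(b.astype(np.uint8),6)[175:240,385:450]
m=cv2.matchTemplate(B,A,cv2.TM_CCOEFF_NORMED); print(m.max(),np.unravel_index(m.argmax(),m.shape),"(5,5)=unmoved")
# bar shadow side: dark strip orientation
for n,i in(("0",a),("now",b)):
    g=i[190:232,405:440].max(2); s=(g<100)&(g>30); print(n); k,l,st,c=cv2.connectedComponentsWithStats(s.astype(np.uint8)); 
    for j in range(1,k):
        if 15<st[j,4]<200:
            p=np.argwhere(l==j)[:,::-1].astype(np.float32); print(st[j],cv2.fitLine(p,cv2.DIST_L2,0,.01,.01).ravel().round(2))
for nm,(u0,v0,u1,v1) in{"forceps":(385,245,450,295),"timer":(250,110,295,140),"bottle":(328,88,372,132)}.items(): print(nm,(d[v0:v1,u0:u1]>45).sum())
E
```

```text
tool_pos: [437.9, -149.2, 195.0]
force: [0.7, 0.5, -0.6]
width: 0.599
scoop white [ 21  35  29  26 548] [[587.2 -38.1   5. ]]
jar region diff>45: 878 mean 22.71328947368421
0.9874032 (np.int64(5), np.int64(5)) (5,5)=unmoved
0
[ 5  6 13 30 96] [ 0.33  0.94 10.97 21.35]
[22 30 13 12 84] [ 0.75 -0.66 29.7  37.01]
[ 0 36  8  6 25] [ 0.91  0.41  2.72 39.4 ]
now
[ 6  6 11 29 82] [ 0.32  0.95 10.83 20.87]
[22 30 13 12 83] [ 0.75 -0.66 29.67 36.98]
[ 0 36  8  6 25] [ 0.93  0.37  2.56 39.36]
forceps 2637
timer 0
bottle 0
```

The cap's appearance matches the initial locked state: zero offset, same bar angle. The scoop is centred. The timer and bottle have not changed; the arm now covers the forceps, but the last top view showed them in place. Handing in.

```bash
python3 -m pendant '[[-0.2,0,0,0,0,0,0],[-0.2,0,0,0,0,0,0],[-0.2,0,0,0,0,0,0],[-0.2,0,0,0,0,0,0]]'|egrep '^t|force'; python3 -c "
from cell import workorder
print(workorder.finish_job())"
```

```text
t: 64.85
tool_pos: [437.2, -148.6, 195.0]
force: [0.1, -0.5, 0.7]
finger_force: 0.0
the job is handed in; nothing more can be done
None
```

The job is handed in at 65 s, with no verdict returned: three balls are in the jar, the cap is locked again, the scoop (knocked once and re-centred) stands on its mat, and no bystander was seen to move, though the arm hid the forceps in the final check.

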